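Load a sample canister through the gate of a label reader

TASK

Stand the steel sample canister in the tray of the carrier, turned so that its label will look into the reader's window, then slide the carrier by its grip through the gate, in under the reader's clear roof, and across behind the wide gate post, so that the tray ends fully home against both the end stop and the reader block. The canister must stay upright with its label facing the window, and the check weight, the paint sample tin and the roll of tape stay where they are.

Things in the scene. Friction and masses are not known exactly. Their poses are not given: they have to be found in the camera images.
- canister: plain steel can, upright, 56 mm diameter, 78 mm high, 0.2 to 0.4 kg; origin at the centre of its underside, z up; +x points out through the middle of its label (pale plate 26 x 44 mm with dark bars); a 3 mm high pull tab lies on the lid on that same side. Starts on the table at the near left or the near right; the blue tin stands in the other place. Grip it round the body from above
- label (a point): centre of the canister's label plate, 27.5 mm out from the can's axis and 37 mm above its underside; axes as the canister's
- carrier: loose aluminium sled, 0.3 to 0.55 kg, 209 mm long, lying on the table, on which it slides. Origin on its underside straight below the middle of its upright black grip; +x runs from grip to tray, z up. Grip: block 28 mm along x, 14 mm along y, top 70 mm above the table (pinch it across the 14 mm from above). Neck to the tray: 16 mm wide, 10 mm high. Pressed down hard it drags
- tray_mid (a point): centre of the carrier's tray, on its floor's upper surface 6 mm above the table, 150 mm from the grip along the carrier's +x; axes as the carrier's. Tray: square, 90 x 90 mm outside, 80 x 80 mm inside, rim top 16 mm above the table
- label_reader: fixed station on the bare table, 128 x 173 x 112 mm; origin on the table, +x the way the tray goes in. In its frame, mm: clear roof, underside 104 high, x -71 to 57, y -95 to 78; low fence, face at y 70, 40 high; end stop, face at x 45, 40 high; reader block, face at y -65, x -45 to 45, 92 high. Tray enters with its centre near y 15 to about x -7, then goes across to y -20
- gate_mid (a point): point on the table in the middle of the gate's gap, axes as the station's; 65 mm before the station's origin and at its y = 15 mm. The gap is 110 mm wide between two posts 104 mm high that are 12 mm thick along x; the wide post (25 mm) stands on the reader block's side (-y), the thin one (12 mm) on the fence's side (+y)
- home_mid (a point): where tray_mid lies when the tray is fully home, touching both end stop and reader block: x = 0, y = -20 mm in the station's frame, 6 mm above the table; axes as the station's. Home, the carrier's x lies along the station's x, tray's rear edge 14 mm behind the wide gate post, neck and grip sticking out through the gate, grip 79 mm before the roof's edge
- reader_window (a point): centre of the dark window in the reader block's face, 50 mm above the table, at x = 0, y = -65 mm of the station; the window looks along the station's +y
- indicator: fixed tall instrument box with a display at the right of the table, 320 mm high (a lamp column on it is taller); origin on the table near its middle, x away from the robot; with knobs and side latch it fills x -150 to 170 mm, y -185 to 180 mm of its frame: keep the arm clear of it
- tin_b: bystander: paint sample tin with a blue label, 59 mm diameter, 56 mm high, standing in the place that the canister does not use; origin at the centre of its underside
- check_weight: bystander: steel knob-topped 0.5 kg check weight, 42 mm diameter, 66 mm high; origin at the centre of its underside
- tape_roll: bystander: roll of black tape lying flat, 59 mm diameter, 19 mm high, on the far side of the way into the gate; origin at the centre of its underside
There are look-alikes about, which are no part of the job. What is shaped like the canister but red is not meant.

How it is judged:
By the outcome, as a careful person would: the job done as asked, in the order asked, and still so for the second after the job is handed in, with the robot touching nothing.
It also fails if it takes over 67 s, if anything falls off the work surface, if the arm or the gripper's body presses on something with over 40 N, if the wrist force passes 120 N, or if a joint passes its speed limit or range.

ROBOT

A 7-joint arm with a two-finger parallel gripper is mounted at the origin on a cart in front of the work surface, level with it; the furniture and walls round the work are solid. World frame = base frame: x ahead of the robot, y to its left, z up, the work surface at z = 0. Lengths are in m, angles in rad, forces in N, time in s.
With the tool pointing down it reaches from about 0.425 to 0.925 m from the base axis. Payload 6.8 kg.
Tool frame: the origin (TCP) lies on the centre line of the jaws, within the pads' length; the fingertips stand 17 mm ahead of it and the grasp point (between the pads) lies 2 mm behind it; z points along the fingers, x is the direction in which the jaws open and shut, and the axes are right-handed (so a half turn about z gives the same grasp; the last joint's range is limited). The gripper opens to 85 mm and grips with 20 to 120 N. Pads are 22 mm wide; open, the fingers measure 114 mm over their backs; the gripper's body (76 mm by 85 mm) begins 54 mm behind the grasp point. The pads swing forward as they close: fully open they stand 13 mm farther back than shut.
Start: joints at [-1.405, 0.477, 0.022, 1.555, -0.011, 1.109, -0.083], TCP at [0.183, 0.65, 0.248] pointing down, gripper open.
Joint ranges: [-2.96, 2.96], [-0.34, 2.1], [-1.41, 1.46], [0.24, 2.44], [-1.37, 4.51], [0.17, 1.92], [-2.96, 2.96]. Speed limits (rad/s): [2.39, 2.39, 3.14, 3.14, 3.14, 3.14, 3.14].

INTERFACE

Orientations are given as a unit quaternion [w, x, y, z].
In Python, from station import status, read_camera, camera_model, bot gives the robot as it stands.
- The arm moves only by the tool arm_command, never from a script. Its argument "series" is a list of rows, each a list of 3 entries, a list of its own where there are three numbers: the finger opening in mm, from 0 to 85.4, then the shift along the tool's x, y, z in mm, then the turn about the tool's z in rad. In form: [[gripper, [dx, dy, dz], roll], ...]. A call has 1 to 8 rows; each row is the pose to reach, as a shift and turn from the pose commanded when the call began, along the tool's axes at that moment; what a row does not reach only later rows make up. A row lasts 1/8 s, in which the tool goes at most 62.5 mm and 10.7 degrees, less where a joint would pass 70% of its speed; a pose out of reach is approached as far as the arm can. A call with a gripper value outside its range is refused whole. The fingers move at their own pace and stop on an object; "squeeze" is the grip in N (left out, the last holds). Time passes only in rows, so rows that repeat a pose let the fingers close. It gives the time, the measured TCP pose, the force and the opening at its end, in the units of the state.
- status.get_obs(): the state, without advancing time (a new reading comes with each control period).
- read_camera(name): name is "scene" or "side" or "wrist"; returns the picture (384x512x3 uint8, blue, green, red); there is no depth.
- camera_model(name): a dict with "fov_y" (degrees; the focal length in pixels is half the picture's height over the tangent of half this angle, whatever the lens; pixels are square), "cx", "cy" (the principal point, pixels), "k1" (the pictures are not rectified: a ray, as slopes to the right and down, at radius r is drawn at 1 + k1 r^2 times it, then the intrinsics apply), "R" (3x3) and "t" (3): a world point X has camera coordinates R X + t. Camera axes: x right, y down, z forward; pixel columns grow to the right and rows downward; lengths in m; the calibration is good to about 2 mm. A picture is of the moment at which its call begins: read the wrist's pose just before it. camera_model takes no time and is no camera call; for the wrist camera it gives the pose at the moment of the call.
- bot.hand_in(): hands the job in, once; it reports no verdict.
The state is a dict: "t": time; "q": joint angles; "joint_vel": joint speeds; "joint_torque": joint torques, N m; "eef_pos": TCP position; "tool_rot": TCP orientation; "contact_force": force on the tool from outside, world axes, zero at the start; "torque": the same for the moment, N m; "gripper_width": opening from 0.0 (shut) to 1.0 (fully open).
Only numpy, scipy, OpenCV 4.12 (cv2) and the standard library are available. Lean on these libraries where they do the work, as an engineer would, in place of code of your own. Each camera call takes 0.05 s, during which the arm holds its last target.

## Working session

There is one attempt and no reset: what is moved stays moved. The work goes in short steps, Python scripts to look and compute and a tool call to move; the robot and the scene stay as the last step left them, time stands still between calls to the robot, and variables do not carry over. Pictures are saved under pics/ and viewed, and the job is handed in when it is done.

Besides the shell and the picture viewer there is one more tool, called after "Call:" as name(argument=value, ...), one argument or row to a line, values as JSON. arm_command: Moves the arm, as the interface text tells. Its arguments: {"type":"object","properties":{"series":{"type":"array"},"squeeze":{"type":"number"}},"required":["series"]}

```bash
mkdir -p pics; ls; python3 - <<'E'
from station import status, read_camera, camera_model, bot
import cv2, json
for n in ["scene","side","wrist"]:
    m=camera_model(n); print(n,m)
    cv2.imwrite(f"pics/{n}0.png",read_camera(n))
print(status.get_obs())
E
```

```text
pics
scene {'fov_y': 47.578728249510775, 'cx': 260.3635794187713, 'cy': 189.80355339873125, 'k1': 0.0587521709052715, 'R': array([[ 0.48527266, -0.87429382, -0.01098911],
       [-0.42354967, -0.22405698, -0.87772669],
       [ 0.76492884,  0.4305912 , -0.47903559]]), 't': array([-0.24411128,  0.27513333,  0.8963943 ])}
side {'fov_y': 48.561788234953184, 'cx': 255.21759547025883, 'cy': 199.18927030322246, 'k1': 0.036814274192218305, 'R': array([[-0.90245618,  0.43056762,  0.01357794],
       [ 0.35712814,  0.76541173, -0.53535444],
       [-0.240899  , -0.47828485, -0.84451836]]), 't': array([ 0.46217255, -0.16729047,  1.33679526])}
wrist {'fov_y': 67.6130325211405, 'cx': 250.79072388644707, 'cy': 188.45575265103525, 'k1': -0.05947148557080945, 'R': array([[ 0.27114415,  0.96253726, -0.00169588],
       [ 0.91764379, -0.25796516,  0.30229762],
       [ 0.29053524, -0.08352244, -0.95321208]]), 't': array([-0.67490709, -0.03826143,  0.38032183])}
{'t': 0.15, 'q': array([-1.40510624,  0.47764588,  0.02232288,  1.5562023 , -0.01146442,
        1.10927869, -0.08306621]), 'joint_vel': array([ 0.002325  , -0.00226172, -0.000185  , -0.00280124, -0.00012502,
        0.00198419,  0.00028595]), 'joint_torque': array([ 2.42632850e-03, -5.96926332e+01,  1.61000703e+00, -2.81493884e+01,
        1.26509435e-02,  6.57896890e-03,  3.17432421e-05]), 'eef_pos': array([0.18239309, 0.64945468, 0.24753398]), 'tool_rot': array([ 4.70908598e-04,  7.96961785e-01,  6.04029320e-01, -5.22122538e-04]), 'contact_force': array([ 0.03697257, -0.92537044, -1.28913895]), 'torque': array([-0.02596453, -0.01544867,  0.01386919]), 'gripper_width': 0.9950119713649564}
```

View pics.

View pics/scene0.png

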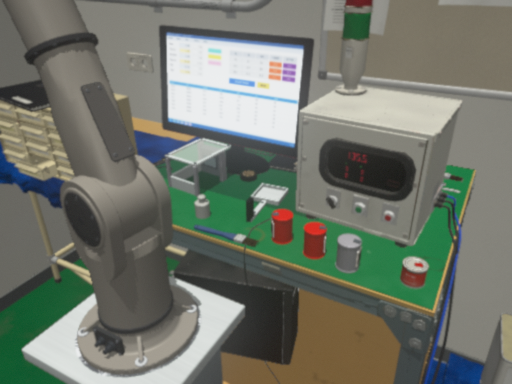

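View pics/side0.png

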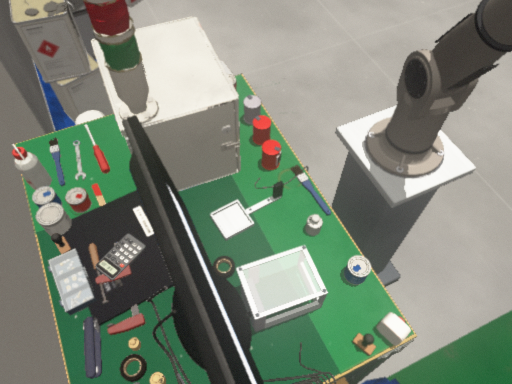

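View pics/wrist0.png

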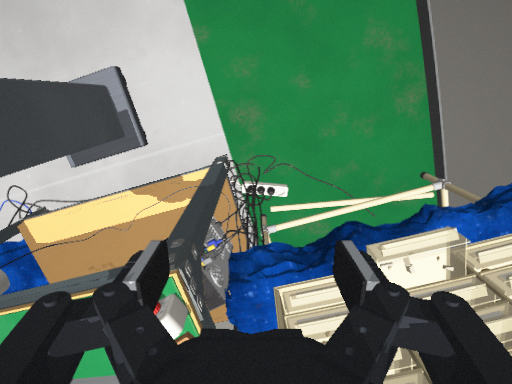

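```bash
cat > h.py <<'E'
import numpy as np, cv2
from scipy.optimize import least_squares
from station import status, read_camera, camera_model, bot
def cam(n): 
    m=camera_model(n); f=192/np.tan(np.radians(m['fov_y']/2)); return dict(m,f=f)
def proj(m,X):
    c=np.atleast_2d(X)@np.array(m['R']).T+m['t']; s=c[:,:2]/c[:,2:]
    r2=(s**2).sum(1,keepdims=True); s=s*(1+m['k1']*r2)
    return s*m['f']+[m['cx'],m['cy']]
def ray(m,p):
    d=(np.array(p,float)-[m['cx'],m['cy']])/m['f']; s=d.copy()
    for _ in range(30): s=d/(1+m['k1']*(s@s))
    R=np.array(m['R']); o=-R.T@m['t']; v=R.T@np.array([*s,1]); return o,v/np.linalg.norm(v)
def atz(m,p,z):
    o,v=ray(m,p); return o+v*(z-o[2])/v[2]
def tri(ms,ps):
    A=np.zeros((3,3));b=np.zeros(3); rs=[ray(m,p) for m,p in zip(ms,ps)]
    for o,v in rs: P=np.eye(3)-np.outer(v,v); A+=P;b+=P@o
    X=np.linalg.solve(A,b); return X,[np.linalg.norm((np.eye(3)-np.outer(v,v))@(X-o)) for o,v in rs]
def crop(img,x0,y0,x1,y1,s,fn): cv2.imwrite(fn,cv2.resize(img[y0:y1,x0:x1],None,fx=s,fy=s,interpolation=cv2.INTER_CUBIC))
E
python3 - <<'E'
from h import *
a=cv2.imread('pics/scene0.png');b=cv2.imread('pics/side0.png')
crop(a,150,130,300,250,5,'pics/c1.png');crop(a,300,210,450,310,5,'pics/c2.png');crop(b,190,80,350,200,5,'pics/c3.png');crop(b,190,170,350,290,5,'pics/c4.png')
crop(b,210,220,350,335,5,'pics/c5.png')
S,D=cam('scene'),cam('side')
print(-S['R'].T@S['t'],-D['R'].T@D['t'])
for p in [(348,268),(283,240),(315,255),(203,215),(248,176),(414,283)]: print(p,atz(S,p,0))
for p in [(251,122),(358,275),(222,267),(314,230)]: print(p,atz(D,p,0))
E
```

```text
[-0.45068469 -0.53775893  0.66821407] [0.79886726 0.56841848 1.0331131 ]
(348, 268) [ 0.37279178 -0.31225898  0.        ]
(283, 240) [ 0.40244275 -0.12417969  0.        ]
(315, 255) [ 0.38242525 -0.22338444  0.        ]
(203, 215) [0.40512047 0.13595696 0.        ]
(248, 176) [0.68236261 0.14764279 0.        ]
(414, 283) [ 0.39318856 -0.46013145  0.        ]
(251, 122) [ 0.38895686 -0.28992436  0.        ]
(358, 275) [0.36333405 0.30497211 0.        ]
(222, 267) [0.6726519  0.13549151 0.        ]
(314, 230) [0.40079887 0.14232055 0.        ]
```

View pics/c1.png

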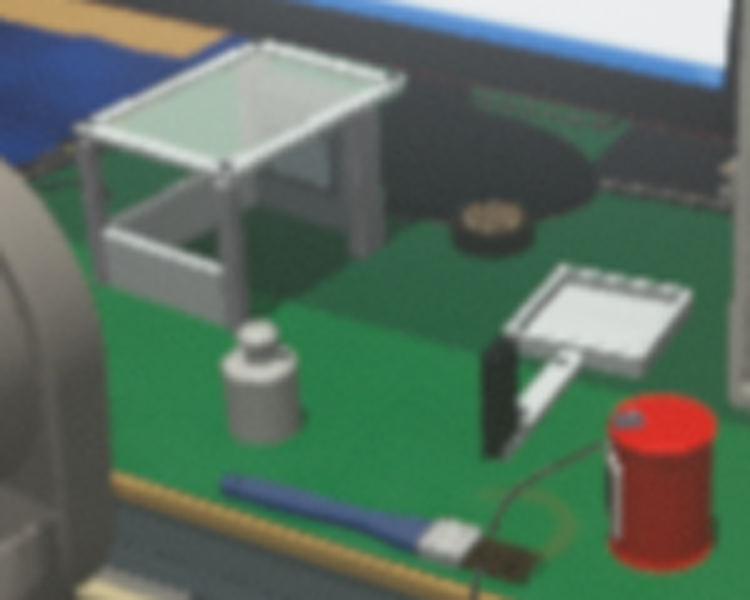

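View pics/c2.png

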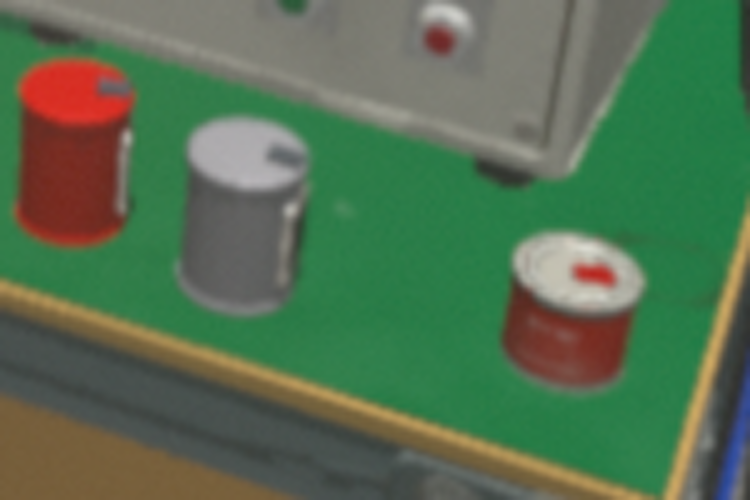

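View pics/c3.png

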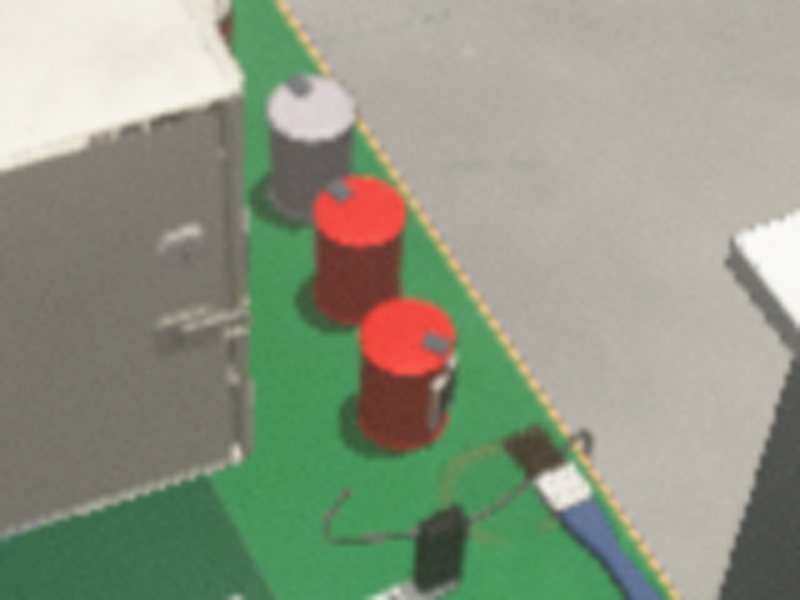

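View pics/c5.png

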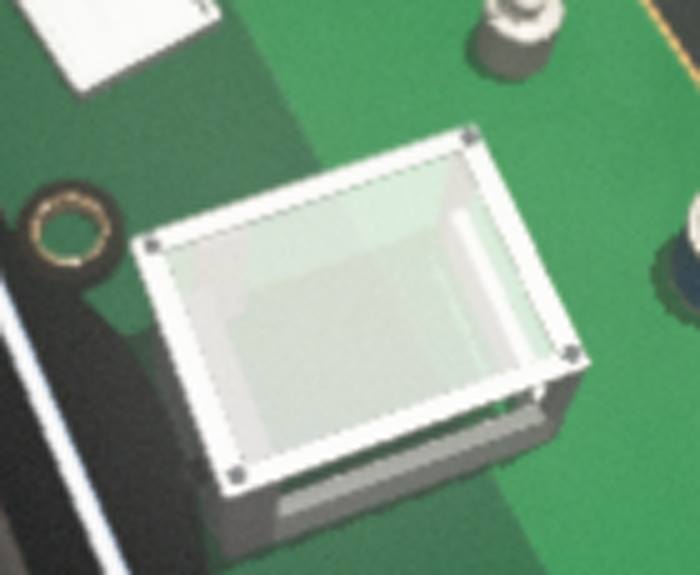

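```bash
cat >> h.py <<'E'
def RT(p,P):
    c,s=np.cos(p[2]),np.sin(p[2]); P=np.array(P,float); return np.c_[p[0]+c*P[:,0]-s*P[:,1],p[1]+s*P[:,0]+c*P[:,1],P[:,2]]
def fit(obs,x0,z=False):
    # obs: list of (model, pts3(local), pix)
    def res(x):
        out=[]
        for m,P,px in obs:
            Q=RT(x,P); 
            if z: Q=Q+[0,0,x[3]]
            out.append((proj(m,Q)-px).ravel())
        return np.concatenate(out)
    r=least_squares(res,list(x0)+([0] if z else []),loss='soft_l1'); return r.x,res(r.x).reshape(-1,2)
E
python3 - <<'E'
from h import *
S,D=cam('scene'),cam('side')
np.set_printoptions(precision=4,suppress=True)
T=.112
roof=[(-.071,.078,T),(-.071,-.095,T),(.057,-.095,T),(.057,.078,T)]
d=np.array([(475,125),(133,243),(228,495),(590,362)])/5+[210,220]
s=np.array([(225,172),(404,78),(262,42),(78,128)])/5+[150,130]
for z in (False,True):
  x,r=fit([(S,roof,s),(D,roof,d)],[.55,.3,1.57],z);print('station',x,np.degrees(x[2]));print(r.T)
print([tri([S,D],[a,b]) for a,b in zip(s,d)])
c=[np.array([247,153])/5+[300,210],np.array([312,108])/5+[190,80]]
print('lid',tri([S,D],c))
# tab
t=[np.array([287,156])/5+[300,210],np.array([300,87])/5+[190,80]]
print('tab',tri([S,D],t))
# grip top: scene, side
print('weight top',tri([S,D],[np.array([258,328])/5+[150,130],np.array([523,3])/5+[210,220]]))
print('griptop',tri([S,D],[np.array([502,340])/5+[150,130],np.array([443,520])/5+[190,80]]))
E
```

```text
station [0.5684 0.2764 1.4813] 84.8737068549254
[[-0.228  -0.6378 -1.9268 -1.7032 -0.6241 -0.3265 -0.1232 -0.4469]
 [ 0.0122 -0.1441 -0.8606 -0.7161 -0.6837 -1.327  -0.0408  0.1987]]
station [ 0.5683  0.2761  1.4816 -0.0019] 84.89066777199018
[[-0.1117 -0.5626 -1.8462 -1.5833 -0.746  -0.3274 -0.1428 -0.6032]
 [ 0.6026  0.4012 -0.3301 -0.1425 -0.4397 -1.0949  0.108   0.3676]]
[(array([0.4845, 0.2136, 0.1115]), [np.float64(0.0013330797380426758), np.float64(0.0013330797380428363)]), (array([0.6582, 0.1981, 0.1102]), [np.float64(0.0020107531643278674), np.float64(0.0020107531643280534)]), (array([0.6693, 0.3215, 0.1084]), [np.float64(0.0030553286561223374), np.float64(0.003055328656122387)]), (array([0.4959, 0.3375, 0.1099]), [np.float64(0.002883052734176546), np.float64(0.0028830527341763496)])]
lid (array([ 0.3784, -0.3059,  0.0732]), [np.float64(0.0016285844142959317), np.float64(0.0016285844142960321)])
tab (array([ 0.3792, -0.3236,  0.0764]), [np.float64(0.0025715306855487795), np.float64(0.002571530685548828)])
weight top (array([0.41  , 0.1417, 0.0602]), [np.float64(0.0022598311820510265), np.float64(0.002259831182051012)])
griptop (array([0.4466, 0.0029, 0.0703]), [np.float64(0.0032384744873107485), np.float64(0.003238474487310585)])
```

View pics/c4.png

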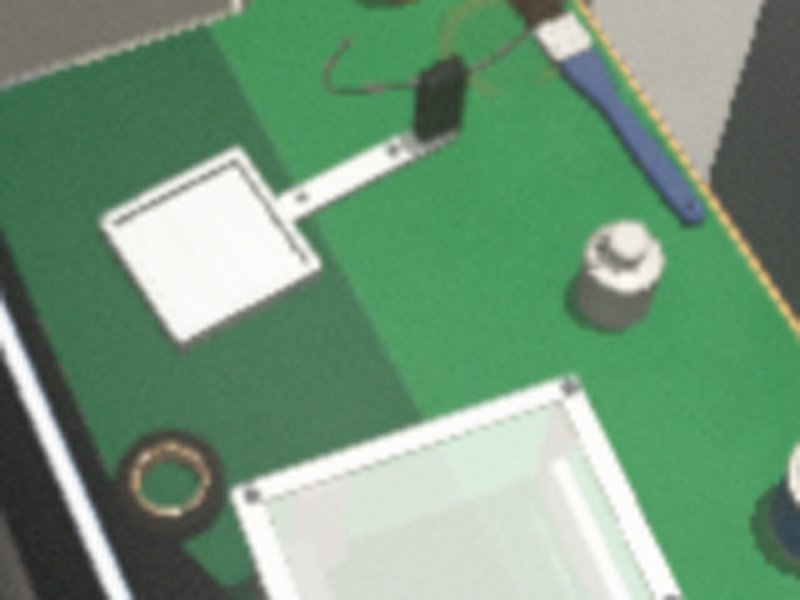

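```bash
python3 - <<'E'
from h import *
np.set_printoptions(precision=4,suppress=True)
S,D,W=cam('scene'),cam('side'),cam('wrist')
for p in [(411,244),(300,212),(303,203)]: print('box',atz(S,p,0))
print('box top',atz(S,(300,110),.32), atz(S,(415,140),.32),atz(D,(238,98),.32))
print('tape',atz(S,(248,174),.019),atz(D,(224,265),.019))
Z=.016
loc=[(.105,.045,Z),(.195,.045,Z),(.195,-.045,Z),(.105,-.045,Z)]
d=np.array([(320,268),(183,347),(100,217),(240,148)])/5+[190,170]
s=np.array([(507,328),(568,265),(692,290),(636,352)])/5+[150,130]
g=[(0,0,.07)]
for z in (False,True):
  x,r=fit([(S,loc,s),(D,loc,d),(S,g,[(250.4,198)]),(D,g,[(278.4,184)])],[.447,.003,.5],z);print('carrier',x,np.degrees(x[2]));print(r.T)
print('tray_mid',RT(x,[(.15,0,.006)]))
c=-W['R'].T@W['t']; print('wristcam',c,c-status.get_obs()['eef_pos'],'fwd',W['R'][2])
E
```

```text
box [ 0.543  -0.4215  0.    ]
box [ 0.5521 -0.1052  0.    ]
box [ 0.6038 -0.0917  0.    ]
box top [ 0.5151 -0.1105  0.32  ] [ 0.4431 -0.4033  0.32  ] [ 0.5117 -0.1042  0.32  ]
tape [0.6629 0.1357 0.019 ] [0.6682 0.1406 0.019 ]
carrier [0.4454 0.0043 0.1068] 6.120445121680134
[[-1.6476 -2.4308 -0.9091  0.0655 -0.0744 -1.4007 -0.8323 -0.7178 -1.7662
  -0.2271]
 [-0.3108 -0.4185 -0.5117  0.3763 -0.6802 -1.2066 -0.0775 -0.4881  0.5097
  -0.2761]]
carrier [ 0.4455  0.0041  0.1064 -0.0012] 6.097505747099066
[[-1.5502 -2.3329 -0.8238  0.1486 -0.1648 -1.473  -0.8759 -0.7794 -1.6746
  -0.3253]
 [ 0.0203 -0.0972 -0.18    0.7186 -0.5143 -1.0614  0.0796 -0.3123  0.8741
  -0.0672]]
tray_mid [[0.5947 0.02   0.006 ]]
wristcam [0.1076 0.6716 0.3731] [-0.0748  0.0221  0.1255] fwd [ 0.2906 -0.0833 -0.9532]
```

```bash
cat >> h.py <<'E'
from scipy.spatial.transform import Rotation as Ro
def conv(wps,base=None):
    """wps: (x,y,z,jawyaw) -> tool shift mm, roll"""
    o=status.get_obs(); p,q=o['eef_pos'],o['tool_rot']
    R=Ro.from_quat([q[1],q[2],q[3],q[0]]).as_matrix(); y0=np.arctan2(R[1,0],R[0,0])
    if base is not None: p=np.array(base[:3]); y0=base[3]; R=np.array([[np.cos(y0),np.sin(y0),0],[np.sin(y0),-np.cos(y0),0],[0,0,-1]])
    print('now',np.round(p,4),'yaw',round(y0,4),'t',o['t'],'F',np.round(o['contact_force'],1),'w',round(o['gripper_width'],3))
    for w in wps:
        s=R.T@(np.array(w[:3])-p)*1000; r=-(w[3]-y0); r=(r+np.pi)%(2*np.pi)-np.pi
        print(np.round(s,1).tolist(),round(r,3))
E
python3 -c "
from h import *
conv([(.45,.40,.33,1.0),(.5,.1,.33,.5),(.42,-.2,.33,.04),(.378,-.306,.26,.04)])"
```

```text
now [0.1824 0.6495 0.2475] yaw 1.2971 t 0.15 F [ 0.  -0.9 -1.3] w 0.995
[-168.0, 325.1, -82.2] 0.297
[-443.3, 454.3, -81.8] 0.797
[-753.7, 458.4, -81.4] 1.257
[-867.0, 446.6, -11.2] 1.257
```

Call:
arm_command(
  series=[
    [85, [-42, 81, -40], 0.1],
    [85, [-84, 162, -82], 0.2],
    [85, [-126, 244, -82], 0.3],
    [85, [-168, 325, -82], 0.3],
    [85, [-223, 351, -82], 0.4],
    [85, [-278, 377, -82], 0.5],
    [85, [-333, 402, -82], 0.6],
    [85, [-388, 428, -82], 0.7],
  ],
)

```text
t: 1.15
eef_pos: [0.4601, 0.2602, 0.3281]
tool_rot: [-0.0, 0.956, 0.292, 0.0]
contact_force: [0.7, 0.6, -0.0]
gripper_width: 0.998
```

```bash
python3 -c "
from h import *
conv([(.5,.1,.33,.5),(.42,-.2,.33,.04),(.378,-.306,.26,.04)])"
```

```text
now [0.4601 0.2602 0.3281] yaw 0.5933 t 1.15 F [ 0.7  0.6 -0. ] w 0.998
[-56.5, 155.1, -1.9] 0.093
[-290.6, 359.1, -1.9] 0.553
[-384.7, 423.5, 68.1] 0.553
```

Call:
arm_command(
  series=[
    [85, [-56, 155, 0], 0.1],
    [85, [-56, 155, 0], 0.2],
    [85, [-115, 206, 0], 0.3],
    [85, [-173, 257, 0], 0.4],
    [85, [-232, 308, 0], 0.5],
    [85, [-290, 359, 0], 0.55],
    [85, [-384, 423, 40], 0.55],
    [85, [-384, 423, 66], 0.55],
  ],
)

```text
t: 2.15
eef_pos: [0.4068, -0.2202, 0.2952]
tool_rot: [-0.0, 1.0, 0.024, 0.001]
contact_force: [1.4, 0.6, -1.1]
gripper_width: 0.995
```

Call:
arm_command(
  series=[
    [85, [0, 0, 0], 0],
    [85, [0, 0, 0], 0],
  ],
)

```text
t: 2.4
eef_pos: [0.4074, -0.2178, 0.2948]
tool_rot: [-0.0, 1.0, 0.023, -0.0]
contact_force: [1.2, 0.4, 0.6]
gripper_width: 0.997
```

```bash
python3 - <<'E'
from h import *
import pickle
conv([(.378,-.306,.26,.04)])
W=cam('wrist'); im=read_camera('wrist'); cv2.imwrite('pics/w1.png',im); pickle.dump(W,open('w1.pkl','wb'))
S=cam('scene')
print(proj(W,[[.378,-.306,.078],[.5,-.1,.078]]))
E
```

```text
now [ 0.4074 -0.2178  0.2948] yaw 0.0469 t 2.4 F [1.2 0.4 0.6] w 0.997
[-33.5, 86.8, 34.8] 0.007
[[225.67496217 229.53299617]
 [338.56138885  66.35194572]]
```

View pics/w1.png

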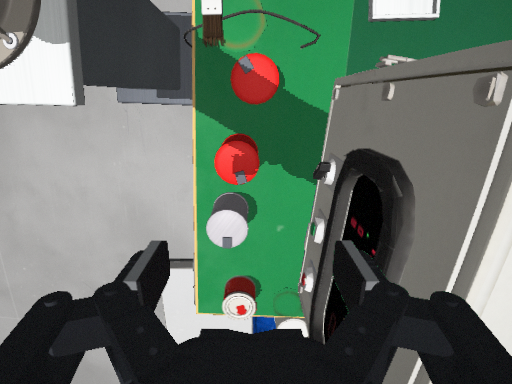

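```bash
python3 - <<'E'
from h import *
import pickle
np.set_printoptions(precision=4,suppress=True)
W=pickle.load(open('w1.pkl','rb')); im=cv2.imread('pics/w1.png'); crop(im,190,180,320,320,5,'pics/w1c.png')
S,D=cam('scene'),cam('side')
l=atz(W,(227.5,229.5),.078); t=atz(W,(227.3,242.5),.08); print(l,t,np.arctan2(*(t-l)[[1,0]]))
s=np.array([247,153])/5+[300,210]; d=np.array([312,108])/5+[190,80]
print(tri([S,D,W],[s,d,(227.5,229.5)]),tri([D,W],[d,(227.5,229.5)]))
for z in(.05,.1):print('knob',atz(W,(303,284),z),atz(W,(320,172),z))
E
```

```text
[ 0.3804 -0.3058  0.078 ] [ 0.3806 -0.3239  0.08  ] -1.5569360647261465
(array([ 0.379 , -0.3065,  0.0733]), [np.float64(0.0007642524033452893), np.float64(0.0025127169671715684), np.float64(0.0017637612151611857)]) (array([ 0.3785, -0.3074,  0.0715]), [np.float64(0.0021043172685387946), np.float64(0.0021043172685386758)])
knob [ 0.4956 -0.4062  0.05  ] [ 0.5001 -0.2295  0.05  ]
knob [ 0.4832 -0.3702  0.1   ] [ 0.487  -0.2173  0.1   ]
```

View pics/w1c.png

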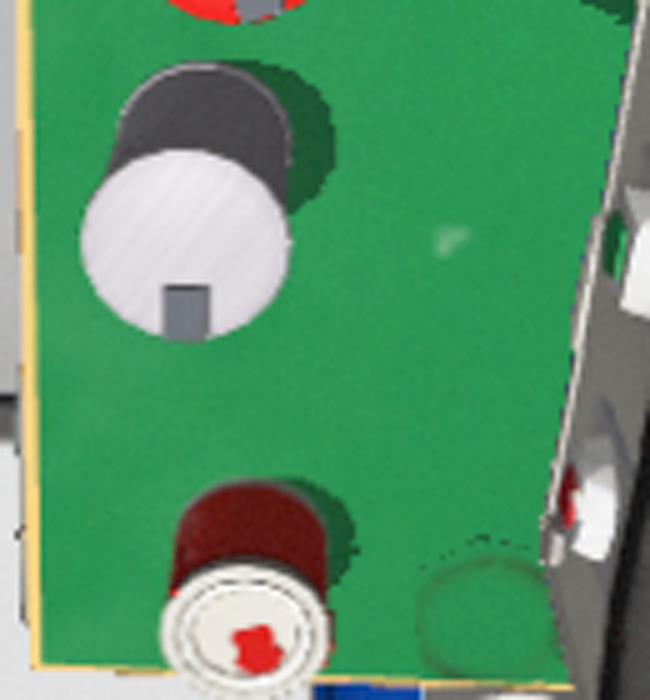

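```bash
python3 -c "
from h import *
conv([(.3795,-.306,.20,.014),(.3795,-.306,.053,.014)])"
```

```text
now [ 0.4079 -0.2172  0.295 ] yaw 0.0487 t 2.45 F [-1.  -0.1  0.5] w 0.996
[-32.7, 87.4, 95.0] 0.035
[-32.8, 87.4, 242.0] 0.035
```

Call:
arm_command(
  series=[
    [85, [-16, 44, 40], 0.03],
    [85, [-33, 87, 70], 0.035],
    [85, [-33, 87, 100], 0.035],
    [85, [-33, 87, 130], 0.035],
    [85, [-33, 87, 130], 0.035],
  ],
)

```text
t: 3.08
eef_pos: [0.3784, -0.3048, 0.1635]
tool_rot: [-0.001, 1.0, 0.007, -0.002]
contact_force: [0.4, 0.0, 0.8]
gripper_width: 0.995
```

```bash
python3 -c "
from h import *
conv([(.3795,-.306,.20,.014),(.3795,-.306,.053,.014)])
cv2.imwrite('pics/w2.png',read_camera('wrist'))"
```

```text
now [ 0.3784 -0.3048  0.1635] yaw 0.0145 t 3.075 F [0.4 0.  0.8] w 0.995
[1.0, 1.2, -36.5] 0.001
[1.5, 1.5, 110.5] 0.001
```

View pics/w2.png

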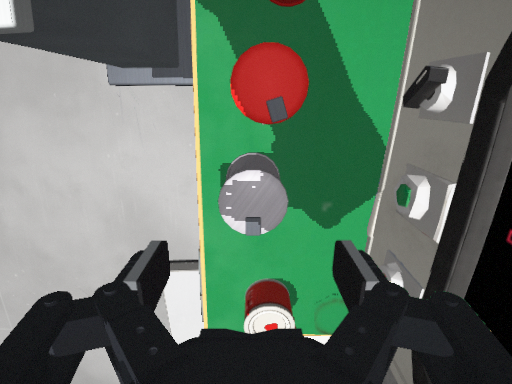

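Call:
arm_command(
  series=[
    [85, [1, 1, 40], 0],
    [85, [1, 1, 75], 0],
    [85, [1, 1, 100], 0],
    [85, [1, 1, 110], 0],
    [85, [1, 1, 110], 0],
  ],
)

```text
t: 3.75
eef_pos: [0.3804, -0.3077, 0.0556]
tool_rot: [0.0, 1.0, 0.006, 0.001]
contact_force: [-0.7, -1.0, -0.0]
gripper_width: 0.997
```

Call:
arm_command(
  series=[
    [50, [0, 0, 0], 0],
    [50, [0, 0, 0], 0],
    [50, [0, 0, 0], 0],
    [50, [0, 0, 0], 0],
    [50, [0, 0, 0], 0],
    [50, [0, 0, 0], 0],
  ],
  squeeze=50,
)

```text
t: 4.5
eef_pos: [0.3801, -0.3082, 0.0562]
tool_rot: [0.0, 1.0, 0.006, 0.001]
contact_force: [-1.3, 1.8, 9.7]
gripper_width: 0.632
```

Call:
arm_command(
  series=[
    [50, [0, 0, -30], 0],
    [50, [0, 0, -80], 0],
    [50, [0, 0, -130], 0],
    [50, [0, 0, -150], 0],
  ],
)

```text
t: 5.0
eef_pos: [0.38, -0.3083, 0.2076]
tool_rot: [0.0, 1.0, 0.006, 0.002]
contact_force: [0.4, 0.3, -3.9]
gripper_width: 0.629
```

```bash
python3 -c "
from h import *
conv([(.46,-.1,.22,.1),(.5947,.020,.22,.107)])
cv2.imwrite('pics/w3.png',read_camera('wrist'))
cv2.imwrite('pics/s3.png',read_camera('scene'))"
```

```text
now [ 0.38   -0.3083  0.2076] yaw 0.0115 t 5.0 F [ 0.4  0.3 -3.9] w 0.629
[82.4, -207.4, -12.3] -0.088
[218.5, -325.8, -11.9] -0.095
```

View pics/w3.png

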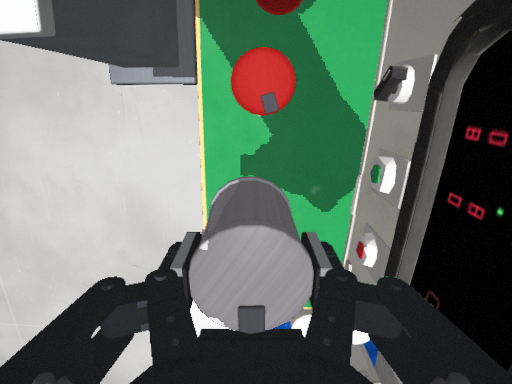

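View pics/s3.png

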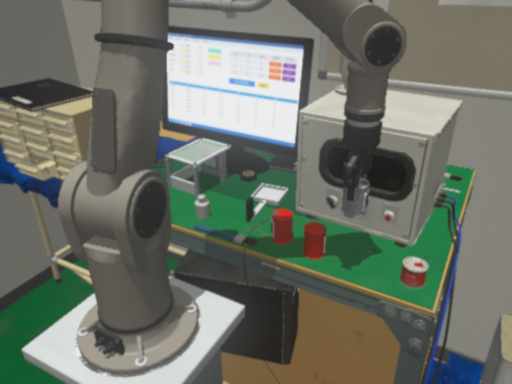

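```bash
python3 -c "
from h import *
conv([(.40,-.22,.21,.03),(.42,-.10,.21,.1),(.5,0,.2,.107),(.5947,.020,.16,.107)])"
```

```text
now [ 0.3804 -0.3082  0.207 ] yaw 0.0121 t 5.1 F [ 0.4 -0.7 -3. ] w 0.631
[20.6, -88.0, -3.0] -0.018
[42.1, -207.7, -3.0] -0.088
[123.3, -306.8, 7.2] -0.095
[218.0, -325.7, 47.6] -0.095
```

Call:
arm_command(
  series=[
    [50, [10, -40, 0], -0.01],
    [50, [20, -88, -3], -0.03],
    [50, [30, -140, -3], -0.06],
    [50, [42, -190, -3], -0.09],
    [50, [70, -240, -3], -0.095],
    [50, [105, -285, 0], -0.095],
    [50, [150, -312, 5], -0.095],
    [50, [190, -322, 5], -0.095],
  ],
)

```text
t: 6.1
eef_pos: [0.5657, 0.0197, 0.1976]
tool_rot: [-0.0, 0.998, 0.055, -0.002]
contact_force: [-0.4, 0.2, -2.4]
gripper_width: 0.629
```

```bash
python3 -c "
from h import *
conv([(.5947,.020,.16,.107),(.5947,.020,.061,.107)])
cv2.imwrite('pics/w4.png',read_camera('wrist'))
crop(read_camera('side'),150,100,350,250,4,'pics/s4.png')"
```

```text
now [0.5657 0.0197 0.1976] yaw 0.111 t 6.1 F [-0.4  0.2 -2.4] w 0.629
[29.0, 2.9, 37.5] 0.004
[29.3, 3.0, 136.5] 0.004
```

View pics/w4.png

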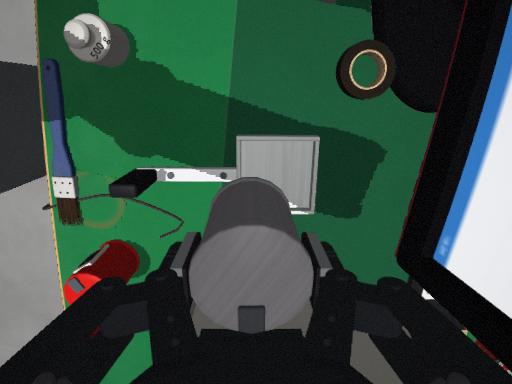

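View pics/s4.png

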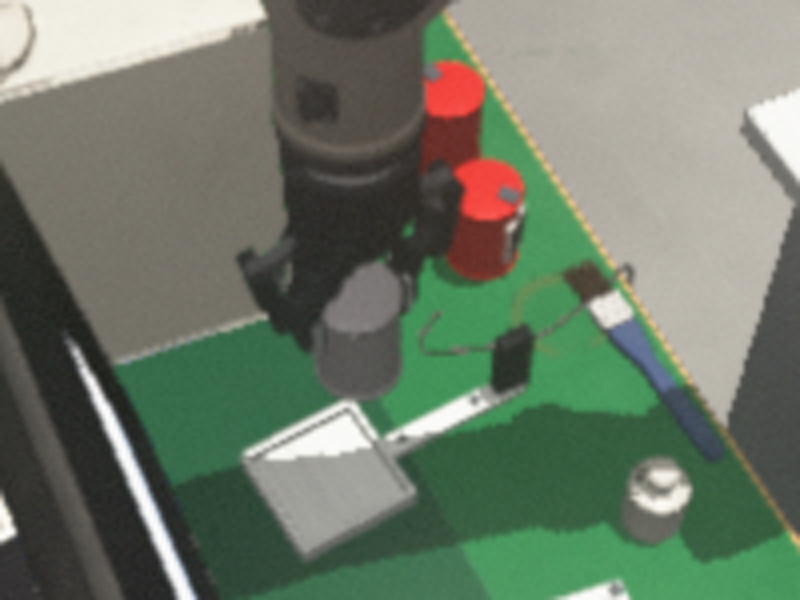

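```bash
python3 - <<'E'
from h import *
np.set_printoptions(precision=4,suppress=True)
W=cam('wrist'); im=cv2.imread('pics/w4.png'); crop(im,100,120,330,230,3.4,'pics/w4c.png')
Z=.016
c=RT([.4455,.0041,.1064],[(.105,.045,Z),(.195,.045,Z),(.195,-.045,Z),(.105,-.045,Z),(0,0,.07)]);print(proj(W,c))
E
```

```text
[[233.3518 132.2762]
 [317.8491 132.7701]
 [312.1726 211.2333]
 [234.4635 211.0241]
 [119.1197 187.6315]]
```

View pics/w4c.png

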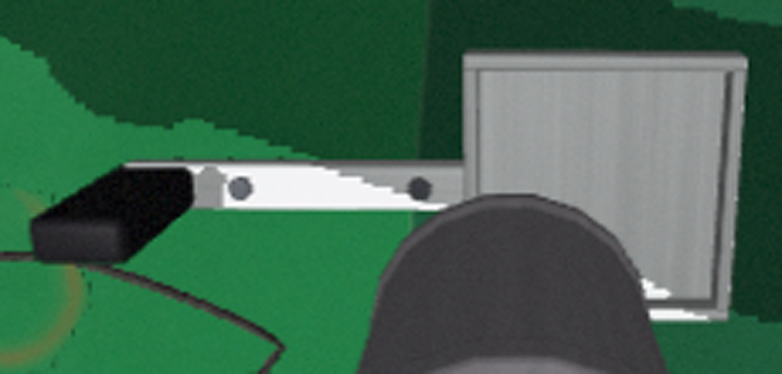

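```bash
python3 -c "
from h import *
conv([(.597,.018,.16,.107),(.597,.018,.0615,.107)])"
```

```text
now [0.5685 0.0191 0.1981] yaw 0.111 t 6.2 F [-0.9  0.3 -2.9] w 0.628
[28.1, 4.2, 38.2] 0.004
[28.1, 4.1, 136.7] 0.004
```

Call:
arm_command(
  series=[
    [50, [28, 4, 20], 0.004],
    [50, [28, 4, 60], 0.004],
    [50, [28, 4, 90], 0.004],
    [50, [28, 4, 115], 0.004],
    [50, [28, 4, 115], 0.004],
    [50, [28, 4, 115], 0.004],
  ],
)

```text
t: 6.95
eef_pos: [0.5938, 0.0152, 0.0852]
tool_rot: [0.0, 0.999, 0.051, 0.0]
contact_force: [0.3, -0.1, -3.4]
gripper_width: 0.63
```

```bash
python3 -c "
from h import *
conv([(.597,.018,.0615,.107)])
cv2.imwrite('pics/w5.png',read_camera('wrist'))
crop(read_camera('side'),150,100,350,250,4,'pics/s5.png')"
```

```text
now [0.5938 0.0152 0.0852] yaw 0.1024 t 6.95 F [ 0.3 -0.1 -3.4] w 0.63
[3.5, -2.5, 23.7] -0.005
```

View pics/w5.png

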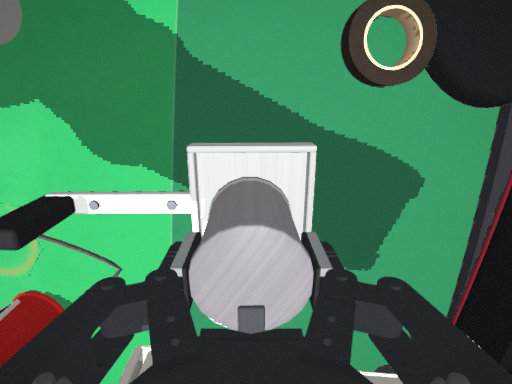

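View pics/s5.png

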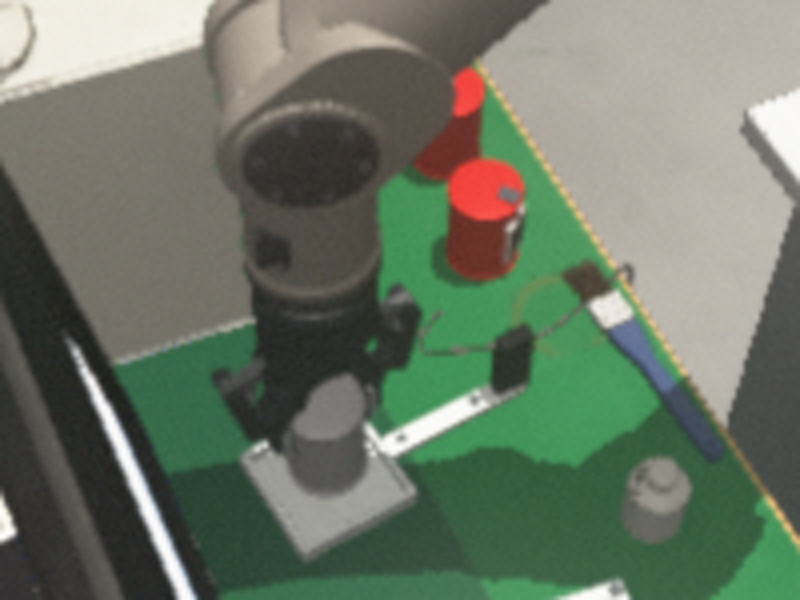

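```bash
python3 - <<'E'
from h import *
np.set_printoptions(precision=4,suppress=True)
W=cam('wrist')
a=atz(W,(188,144),.016);b=atz(W,(316,144),.016);print(a,b)
v=(b-a)/np.linalg.norm(b-a); n=np.array([v[1],-v[0],0]); print(np.arctan2(v[1],v[0]),np.linalg.norm(b-a),'mid',(a+b)/2+.045*n, 'tcp',status.get_obs()['eef_pos'])
o=status.get_obs()['eef_pos']; print(proj(W,[[o[0],o[1],o[2]+.022],[o[0],o[1],o[2]-.056]]))
m=(a+b)/2+.045*n; conv([(m[0],m[1],.0615,np.arctan2(v[1],v[0]))])
E
```

```text
[0.5466 0.0592 0.016 ] [0.6338 0.0681 0.016 ]
0.10178698388184979 0.08763319077269087 mid [0.5947 0.0189 0.016 ] tcp [0.5945 0.0154 0.086 ]
[[251.6131 289.5229]
 [251.1343 217.422 ]]
now [0.5945 0.0154 0.086 ] yaw 0.1028 t 7.05 F [ 0.1  0.9 -2.8] w 0.631
[0.6, -3.4, 24.5] 0.001
```

Call:
arm_command(
  series=[
    [50, [1, -1, 12], 0],
    [50, [1, -1, 20], 0],
    [50, [1, -1, 23], 0],
    [50, [1, -1, 23.5], 0],
    [50, [1, -1, 23.5], 0],
  ],
)

```text
t: 7.68
eef_pos: [0.5943, 0.0168, 0.0624]
tool_rot: [-0.001, 0.999, 0.051, -0.001]
contact_force: [-6.5, 1.0, 12.7]
gripper_width: 0.628
```

Call:
arm_command(
  series=[
    [60, [0, 0, -0.5], 0],
    [62, [0, 0, -0.5], 0],
    [70, [0, 0, -0.5], 0],
    [85, [0, 0, -0.5], 0],
    [85, [0, 0, -0.5], 0],
    [85, [0, 0, -0.5], 0],
  ],
)

```text
t: 8.43
eef_pos: [0.5947, 0.0167, 0.0619]
tool_rot: [-0.0, 0.999, 0.051, -0.0]
contact_force: [0.7, -0.2, -0.3]
gripper_width: 0.991
```

Call:
arm_command(
  series=[
    [85, [0, 0, -30], 0],
    [85, [0, 0, -70], 0],
    [85, [0, 0, -110], 0],
    [85, [0, 0, -150], 0],
    [85, [0, 0, -150], 0],
  ],
)

```text
t: 9.05
eef_pos: [0.5967, 0.0164, 0.2151]
tool_rot: [-0.0, 0.999, 0.051, 0.003]
contact_force: [-0.2, -0.1, -0.3]
gripper_width: 0.996
```

```bash
python3 -c "
from h import *
conv([(.447,.003,.20,.107-1.571)])
cv2.imwrite('pics/w6.png',read_camera('wrist'))"
```

```text
now [0.5967 0.0164 0.2151] yaw 0.1027 t 9.05 F [-0.2 -0.1 -0.3] w 0.996
[-150.3, -2.0, 14.2] 1.567
```

View pics/w6.png

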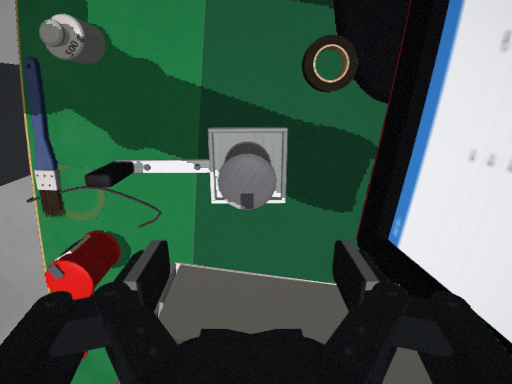

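```bash
python3 - <<'E'
from h import *
np.set_printoptions(precision=4,suppress=True)
W=cam('wrist'); im=cv2.imread('pics/w6.png'); crop(im,60,100,300,230,3.3,'pics/w6c.png')
Z=.016
x,r=fit([(W,[(.105,.045,Z),(.195,.045,Z),(.195,-.045,Z)],[(209,128),(287.5,128),(285.5,204)])],[.4455,.0041,.1064]);print(x,r.T)
Z=.07
print(proj(W,RT(x,[(.014,.007,Z),(-.014,.007,Z),(-.014,-.007,Z),(.014,-.007,Z)])))
print('lid',atz(W,(246.5,182),.084),RT(x,[(.15,0,.006)]))
E
```

```text
[0.4432 0.0031 0.1003] [[-1.4133  1.1142  0.0784]
 [-0.0392  0.082   0.0241]]
[[109.0869 173.4051]
 [ 81.623  173.4712]
 [ 84.0013 187.0199]
 [111.1027 187.0417]]
lid [0.5911 0.0203 0.084 ] [[0.5924 0.0181 0.006 ]]
```

View pics/w6c.png

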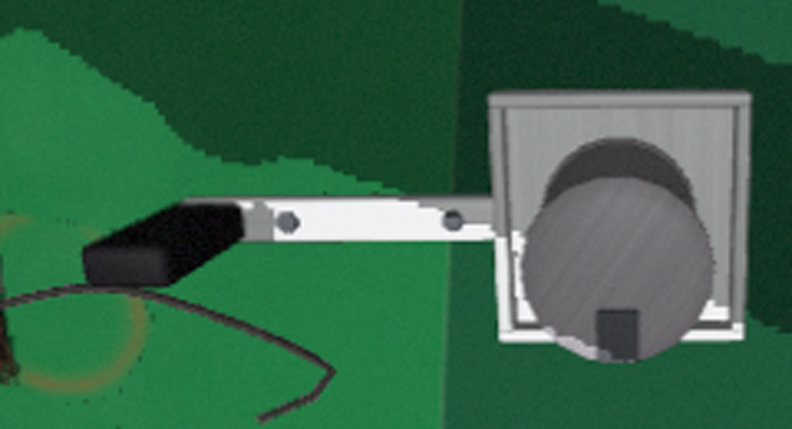

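```bash
python3 -c "
from h import *
conv([(.445,.0025,.17,.1025-1.571)])"
```

```text
now [0.5954 0.0168 0.2131] yaw 0.1031 t 9.1 F [ 0.2  0.1 -0.8] w 0.996
[-151.2, -1.3, 42.7] 1.572
```

Call:
arm_command(
  series=[
    [85, [-30, 0, 0], 0.18],
    [85, [-60, 0, 0], 0.36],
    [85, [-100, -1, 5], 0.55],
    [85, [-130, -1, 10], 0.73],
    [85, [-151, -1, 20], 0.92],
    [85, [-151, -1, 30], 1.1],
    [85, [-151, -1, 42], 1.28],
    [85, [-151, -1, 42], 1.46],
  ],
)

```text
t: 10.1
eef_pos: [0.4429, 0.0021, 0.1684]
tool_rot: [0.001, 0.777, -0.63, -0.001]
contact_force: [0.8, -0.0, 0.3]
gripper_width: 0.993
```

```bash
python3 -c "
from h import *
conv([(.445,.0025,.17,.1025-1.571)])
cv2.imwrite('pics/w7.png',read_camera('wrist'))"
```

```text
now [0.4429 0.0021 0.1684] yaw -1.363 t 10.1 F [ 0.8 -0.   0.3] w 0.993
[0.1, -2.1, -1.6] 0.105
```

View pics/w7.png

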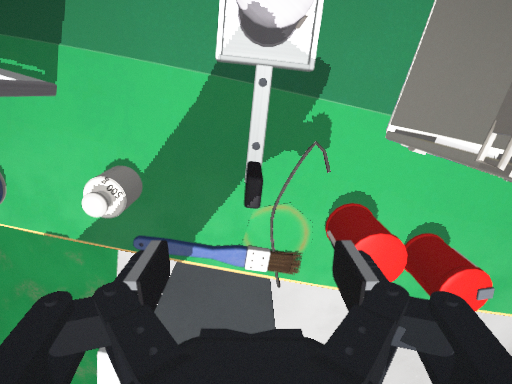

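```bash
python3 -c "
from h import *
W=cam('wrist');print(proj(W,[[.445,.0025,.07],[.459,.004,.07],[.431,.001,.07],[.445,.0025,.0]]))
crop(cv2.imread('pics/w7.png'),200,130,320,230,5,'pics/w7c.png')
conv([(.445,.0025,.10,.1025-1.571),(.445,.0025,.048,.1025-1.571)])"
```

```text
[[252.13887284 193.08435556]
 [253.79172404 176.67638803]
 [250.54463439 208.90375667]
 [251.77656532 171.8374828 ]]
now [0.4432 0.0022 0.1686] yaw -1.3696 t 10.15 F [ 0.1  0.6 -0.2] w 0.999
[0.0, -2.0, 68.6] 0.099
[-0.0, -2.2, 120.6] 0.099
```

View pics/w7c.png

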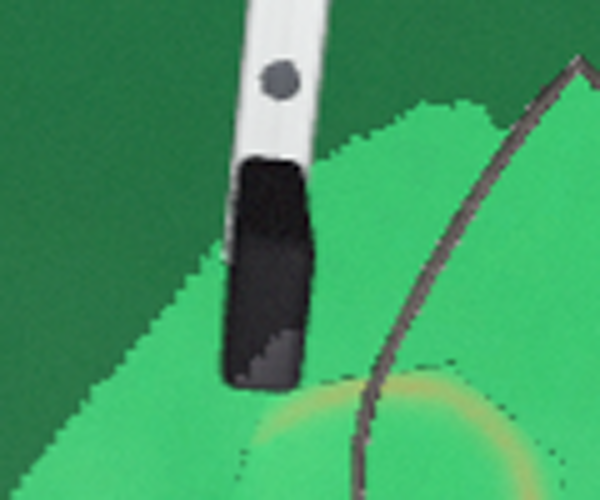

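Call:
arm_command(
  series=[
    [60, [0, -2, 30], 0.1],
    [50, [0, -2, 65], 0.1],
    [50, [0, -2, 95], 0.1],
    [50, [0, -2, 115], 0.1],
    [50, [0, -2, 120], 0.1],
    [50, [0, -2, 120], 0.1],
  ],
)

```text
t: 10.9
eef_pos: [0.4462, 0.0024, 0.0499]
tool_rot: [0.0, 0.746, -0.665, -0.0]
contact_force: [0.3, -0.1, -0.1]
gripper_width: 0.585
```

Call:
arm_command(
  series=[
    [20, [0, 0, 0], 0],
    [16, [0, 0, 0], 0],
    [10, [0, 0, 0], 0],
    [10, [0, 0, 0], 0],
    [10, [0, 0, 0], 0],
    [10, [0, 0, 0], 0],
  ],
  squeeze=50,
)

```text
t: 11.65
eef_pos: [0.4469, 0.0021, 0.0506]
tool_rot: [-0.001, 0.746, -0.666, 0.001]
contact_force: [-1.1, -0.9, 7.0]
gripper_width: 0.162
```

```bash
python3 -c "
from h import *
conv([])
cv2.imwrite('pics/w8.png',read_camera('wrist'))
crop(read_camera('side'),150,100,350,250,4,'pics/s8.png')"
```

```text
now [0.4469 0.0021 0.0506] yaw -1.4587 t 11.65 F [-1.1 -0.9  7. ] w 0.162
```

View pics/w8.png

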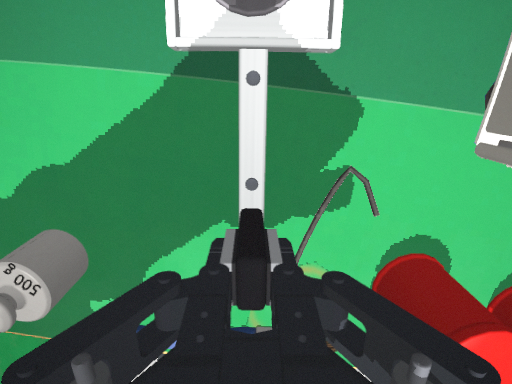

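View pics/s8.png

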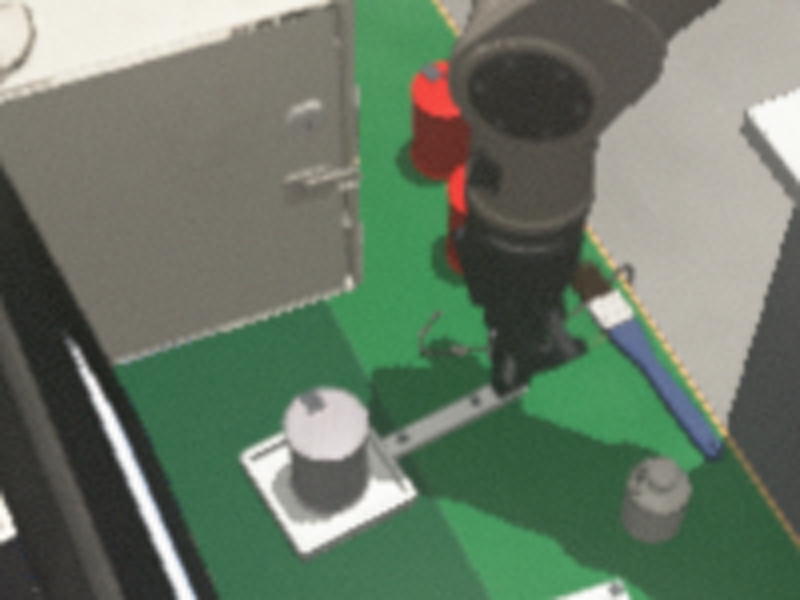

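```bash
cat > path.py <<'E'
from h import *
ST=np.array([.5684,.2763,1.4815])
def rect(p,x0,x1,y0,y1,n=15):
    xs=np.linspace(x0,x1,n);ys=np.linspace(y0,y1,n)
    P=[(x,y,0) for x in xs for y in (y0,y1)]+[(x,y,0) for x in (x0,x1) for y in ys]; return RT(p,P)[:,:2]
def boxd(fr,P,b): # distance of points P to box b in frame fr
    c,s=np.cos(fr[2]),np.sin(fr[2]); d=P-fr[:2]; L=np.c_[c*d[:,0]+s*d[:,1],-s*d[:,0]+c*d[:,1]]
    q=np.c_[np.maximum(np.maximum(b[0]-L[:,0],L[:,0]-b[1]),0),np.maximum(np.maximum(b[2]-L[:,1],L[:,1]-b[3]),0)]
    return np.hypot(*q.T).min()
def check(wps,n=20):
    best={}
    for a,b in zip(wps[:-1],wps[1:]):
        for t in np.linspace(0,1,n):
            p=np.array(a)*(1-t)+np.array(b)*t
            T=np.r_[rect(p,.105,.195,-.045,.045),rect(p,-.014,.105,-.008,.008)]
            G=rect(p,-.03,.03,-.045,.045)
            d=dict(weight=min(np.hypot(*(T-[.407,.142]).T).min(),np.hypot(*(G-[.407,.142]).T).min())-.021,
              tape=np.hypot(*(T-[.666,.139]).T).min()-.03,
              red=np.hypot(*(G-[.40,-.124]).T).min()-.028,
              wide=boxd(ST,T,(-.071,-.059,-.065,-.040)),thin=boxd(ST,T,(-.071,-.059,.070,.082)),
              fence=boxd(ST,T,(-.06,.057,.070,.078)),stop=boxd(ST,T,(.045,.057,-.065,.07)),reader=boxd(ST,T,(-.045,.045,-.095,-.065)))
            for k,v in d.items():
                if v<best.get(k,(9,))[0]: best[k]=(round(v,4),np.round(p,3).tolist())
    for k,v in best.items(): print(k,*v)
def grip(sx,sy): return RT(ST,[(sx-.15,sy,0)])[0,:2].tolist()+[ST[2]]
E
python3 - <<'E'
from path import *
print(grip(-.13,.015),grip(-.007,.015),grip(-.007,-.02),grip(0,-.02))
check([(.447,.002,.112),(.455,-.015,.8),(.49,-.01,1.25),grip(-.13,.015)])
check([grip(-.13,.015),grip(-.005,.015),grip(-.005,-.02)])
conv([(.455,-.015,.0506,.8-1.571),(.49,-.01,.0506,1.25-1.571),(*grip(-.13,.015)[:2],.0506,1.4815-1.571)])
E
```

```text
[0.5284900075360404, -0.0012467393098443487, np.float64(1.4815)] [0.539458864851552, 0.1212631956717397, np.float64(1.4815)] [0.5743194154560678, 0.11814197611041523, np.float64(1.4815)] [0.5749436593683327, 0.1251140862313184, np.float64(1.4815)]
weight 0.0607 [0.49, -0.01, 1.25]
tape 0.0231 [0.468, -0.013, 0.966]
red 0.049 [0.45, -0.004, 0.365]
wide 0.0172 [0.528, -0.001, 1.482]
thin 0.0172 [0.528, -0.001, 1.482]
fence 0.0269 [0.528, -0.001, 1.482]
stop 0.13 [0.528, -0.001, 1.482]
reader 0.0532 [0.528, -0.001, 1.482]
weight 0.0678 [0.54, 0.123, 1.482]
tape 0.0495 [0.533, 0.045, 1.482]
red 0.0983 [0.528, -0.001, 1.482]
wide 0.009 [0.571, 0.12, 1.482]
thin 0.01 [0.538, 0.11, 1.482]
fence 0.01 [0.54, 0.123, 1.482]
stop 0.005 [0.574, 0.12, 1.482]
reader 0.0 [0.574, 0.12, 1.482]
now [0.4469 0.0021 0.0506] yaw -1.4586 t 11.75 F [-2.  -0.8  6.7] w 0.159
[17.9, -6.1, -0.0] -0.688
[16.9, -41.5, 0.0] -1.138
[12.5, -80.7, 0.1] -1.369
```

Clearances are good. First part of the swing, slowly.

Call:
arm_command(
  series=[
    [10, [1, 0, -0.5], -0.03],
    [10, [3, -1, -0.5], -0.09],
    [10, [6, -2, -0.5], -0.17],
    [10, [8, -3, -0.5], -0.25],
    [10, [10, -4, -0.5], -0.34],
    [10, [13, -5, -0.5], -0.43],
    [10, [15, -5, -0.5], -0.52],
    [10, [17, -6, -0.5], -0.6],
  ],
  squeeze=60,
)

```text
t: 12.75
eef_pos: [0.4552, -0.0141, 0.0507]
tool_rot: [-0.0, 0.91, -0.415, 0.001]
contact_force: [2.2, -1.8, -2.6]
gripper_width: 0.157
```

```bash
python3 -c "
from path import *
conv([(.455,-.015,.0506,.8-1.571),(.49,-.01,.0506,1.25-1.571),(*grip(-.13,.015)[:2],.0506,1.4815-1.571)])
cv2.imwrite('pics/w9.png',read_camera('wrist'))
crop(read_camera('side'),150,100,350,250,4,'pics/s9.png')"
```

```text
now [ 0.4552 -0.0141  0.0507] yaw -0.855 t 12.75 F [ 2.2 -1.8 -2.6] w 0.157
[0.6, 0.8, 0.1] -0.084
[19.8, -28.9, 0.2] -0.534
[38.4, -63.7, 0.2] -0.765
```

View pics/s9.png

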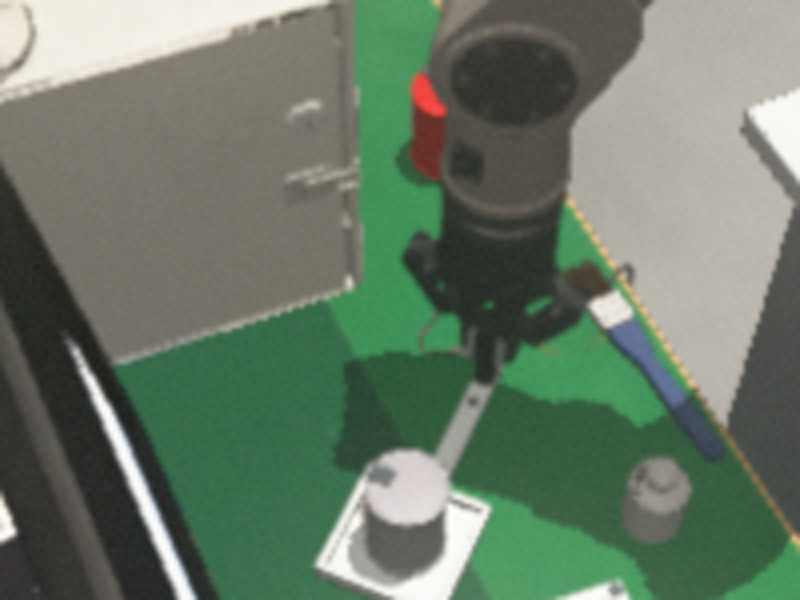

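Call:
arm_command(
  series=[
    [10, [1, 0, 0], -0.05],
    [10, [3, -3, 0], -0.13],
    [10, [7, -8, 0], -0.21],
    [10, [10, -14, 0], -0.29],
    [10, [14, -20, 0], -0.37],
    [10, [18, -26, 0], -0.45],
    [10, [20, -30, 0], -0.52],
    [10, [22, -34, 0], -0.57],
  ],
)

```text
t: 13.85
eef_pos: [0.4954, -0.0081, 0.0507]
tool_rot: [-0.0, 0.99, -0.143, 0.001]
contact_force: [3.7, -1.6, -1.6]
gripper_width: 0.154
```

Call:
arm_command(
  series=[
    [10, [0, -6, 0], -0.05],
    [10, [0, -12, 0], -0.1],
    [10, [0, -19, 0], -0.15],
    [10, [0, -25, 0], -0.18],
    [10, [0, -25, 0], -0.19],
  ],
)

```text
t: 14.48
eef_pos: [0.5027, 0.0135, 0.0509]
tool_rot: [0.001, 0.999, -0.049, 0.002]
contact_force: [4.4, -10.8, 0.8]
gripper_width: 0.154
```

```bash
python3 -c "
from path import *
conv([(*grip(-.13,.015)[:2],.0506,1.4815-1.571)])
cv2.imwrite('pics/w10.png',read_camera('wrist'))
crop(read_camera('side'),180,130,340,310,3.3,'pics/s10.png')"
```

```text
now [0.5027 0.0135 0.0509] yaw -0.0988 t 14.475 F [  4.4 -10.8   0.8] w 0.154
[27.1, 12.1, 0.5] -0.009
```

View pics/s10.png

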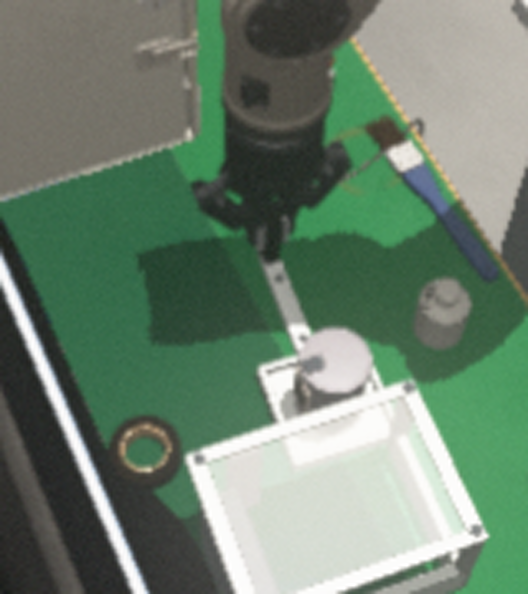

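View pics/w10.png

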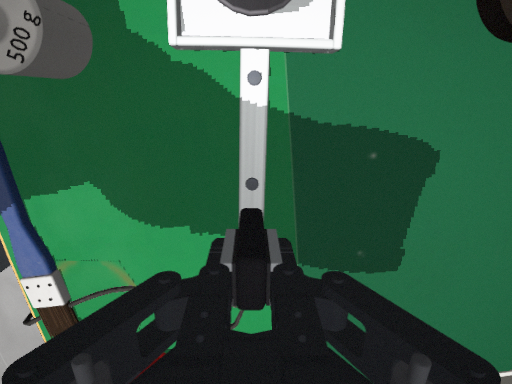

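Call:
arm_command(
  series=[
    [10, [0, 6, 0], 0],
    [10, [0, 14, 0], 0],
    [10, [0, 22, 0], 0],
    [10, [0, 26, 0], 0],
    [10, [7, 26, 0], 0],
    [10, [14, 26, 0], 0],
    [10, [21, 26, 0], -0.01],
    [10, [25, 26, 0], -0.01],
  ],
)

```text
t: 15.58
eef_pos: [0.5065, -0.0091, 0.0499]
tool_rot: [-0.004, 0.999, -0.042, -0.018]
contact_force: [-16.7, 2.3, 33.0]
gripper_width: 0.158
```

```bash
python3 -c "
from path import *
conv([(*grip(-.13,.015)[:2],.0506,1.4815-1.571)])
cv2.imwrite('pics/w11.png',read_camera('wrist'))
s=read_camera('side');cv2.imwrite('pics/s11f.png',s);crop(s,180,130,340,310,3.3,'pics/s11.png')
s=read_camera('scene');cv2.imwrite('pics/c11f.png',s);crop(s,150,120,310,240,5,'pics/c11.png')"
```

```text
now [ 0.5065 -0.0091  0.0499] yaw -0.0832 t 15.575 F [-16.7   2.3  33. ] w 0.158
[21.2, -9.7, -1.4] 0.006
```

View pics/s11.png

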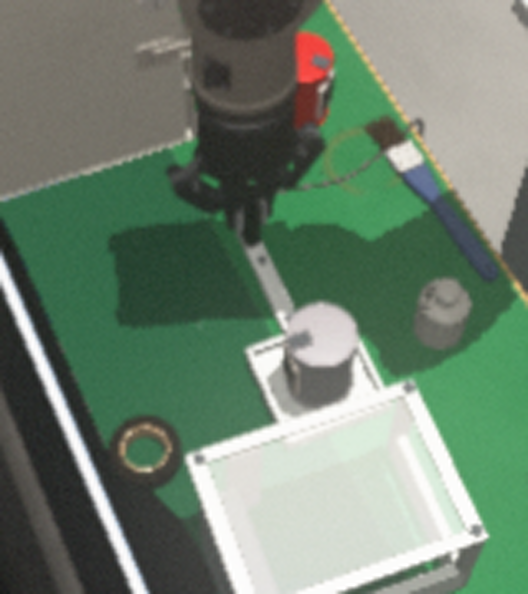

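View pics/w11.png

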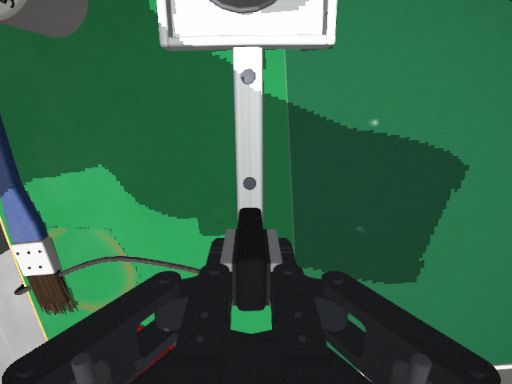

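View pics/c11.png

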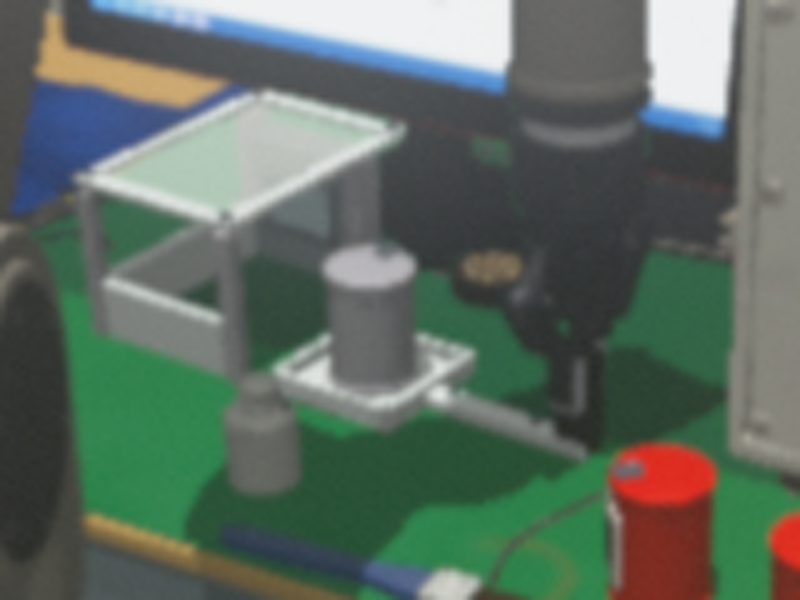

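```bash
python3 -c "
from path import *
np.set_printoptions(precision=3,suppress=True)
o=status.get_obs()
for k in o: print(k,o[k])
crop(cv2.imread('pics/c11f.png'),195,165,280,220,9,'pics/c11b.png')"
```

```text
t 15.725
q [-0.455  0.558  0.455  2.09  -0.434  0.597  0.226]
joint_vel [ 0.002  0.012  0.005 -0.016 -0.001 -0.024 -0.005]
joint_torque [  1.295 -45.568   8.146 -18.251  -0.741  -2.655  -0.288]
eef_pos [ 0.517 -0.01   0.05 ]
tool_rot [-0.001  0.999 -0.041 -0.006]
contact_force [-12.027   0.496  15.889]
torque [-0.207  2.971  0.421]
gripper_width 0.15821645252632205
```

View pics/c11b.png

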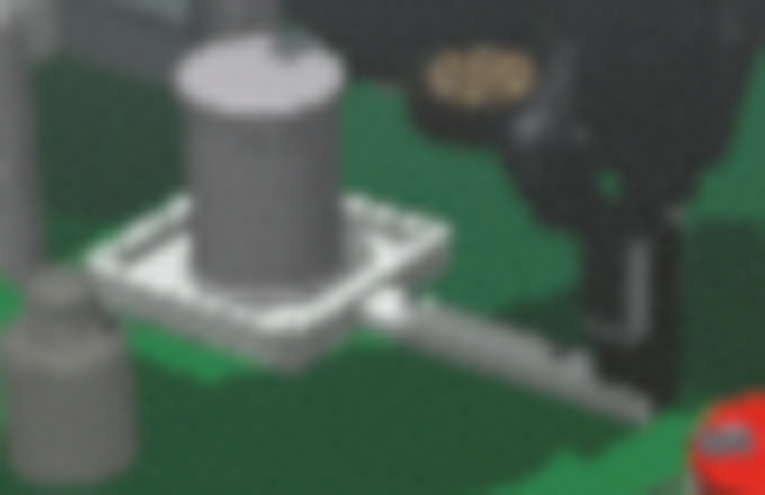

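Call:
arm_command(
  series=[
    [10, [0, 0, -0.7], 0],
    [10, [0, 0, -0.7], 0],
    [10, [0, 0, -0.7], 0],
  ],
)

```text
t: 16.1
eef_pos: [0.519, -0.0105, 0.05]
tool_rot: [-0.001, 0.999, -0.041, -0.005]
contact_force: [-6.7, 2.4, 6.1]
gripper_width: 0.156
```

```bash
python3 -c "
from path import *
conv([(*grip(-.13,.015)[:2],.0506,1.4815-1.571)])
print(status.get_obs()['torque'],status.get_obs()['tool_rot'])"
```

```text
now [ 0.519  -0.0105  0.05  ] yaw -0.0816 t 16.1 F [-6.7  2.4  6.1] w 0.156
[8.7, -10.0, -0.7] 0.008
[1.28293479e-03 1.63737606e+00 3.40274832e-01] [-7.72236637e-04  9.99153899e-01 -4.08108885e-02 -5.03606475e-03]
```

Call:
arm_command(
  series=[
    [10, [3, 0, -0.3], 0],
    [10, [6, 0, -0.3], 0],
    [10, [9, 0, -0.3], 0],
    [10, [9, 0, -0.3], 0.005],
  ],
)

```text
t: 16.6
eef_pos: [0.5327, -0.0128, 0.0509]
tool_rot: [0.0, 0.999, -0.046, -0.0]
contact_force: [-1.0, -1.1, -5.6]
gripper_width: 0.158
```

```bash
python3 -c "
from path import *
conv([(*grip(-.13,.015)[:2],.0506,1.4815-1.571)])
W=cam('wrist');cv2.imwrite('pics/w12.png',read_camera('wrist'))
import pickle;pickle.dump(W,open('w12.pkl','wb'))
o=status.get_obs();print(o['torque'],o['tool_rot'])
s=read_camera('side');cv2.imwrite('pics/s12f.png',s);crop(s,190,190,320,320,5,'pics/s12.png')"
```

```text
now [ 0.5327 -0.0128  0.0509] yaw -0.0911 t 16.6 F [-1.  -1.1 -5.6] w 0.158
[-5.2, -11.1, 0.3] -0.002
[-0.33546205  0.0599539   0.1078346 ] [ 8.88243244e-05  9.98945041e-01 -4.59209062e-02 -2.61025466e-04]
```

View pics/s12.png

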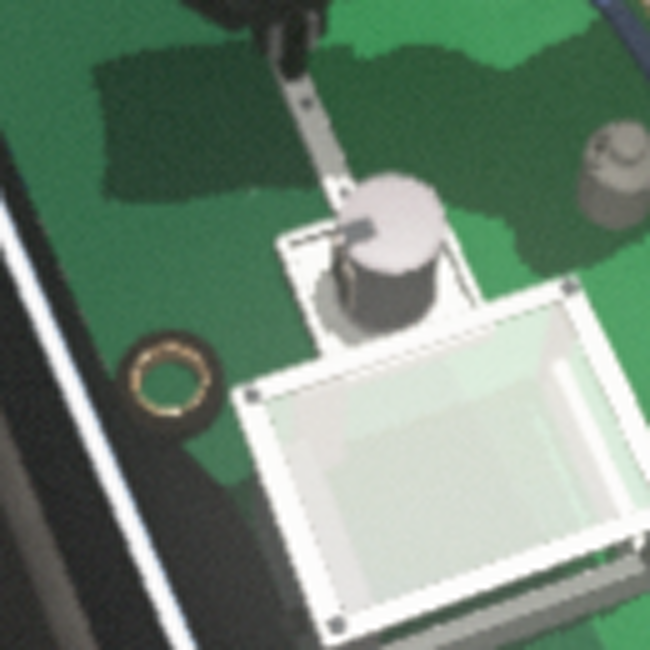

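View pics/w12.png

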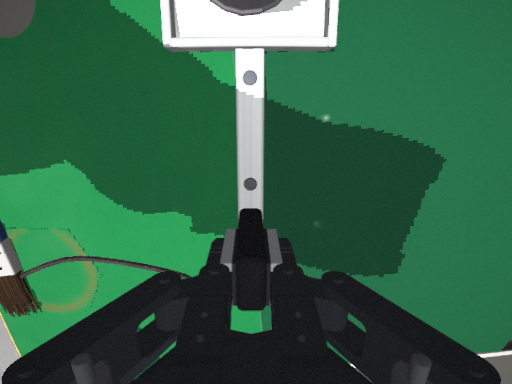

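```bash
python3 - <<'E'
from path import *
import pickle
np.set_printoptions(precision=4,suppress=True)
W=pickle.load(open('w12.pkl','rb'));D=cam('side')
a=atz(W,(162,44),.016);b=atz(W,(338,44),.016);print(a,b,np.linalg.norm(b-a),'axis yaw',np.arctan2(b[1]-a[1],b[0]-a[0])+np.pi/2)
print('bolts',atz(W,(250,77),.01),atz(W,(250.5,184),.01))
print('side rear corner',atz(D,np.array([277,238])/5+190,.016))
psi=1.4797; p=[.5327,-.0128,psi]
print('kin rear corners',RT(p,[(.105,-.045,.016),(.105,.045,.016)]))
for off in (0,):
  q=RT(p,[(.15,0,0)])[0]; d=q[:2]-ST[:2]; c,s=np.cos(ST[2]),np.sin(ST[2]); print('station tray',c*d[0]+s*d[1],-s*d[0]+c*d[1])
E
```

```text
[0.4962 0.0966 0.016 ] [0.5866 0.0883 0.016 ] 0.0907572706472643 axis yaw 1.4785330729653534
bolts [0.5399 0.0763 0.01  ] [0.5346 0.0155 0.01  ]
side rear corner [0.5849 0.0911 0.016 ]
kin rear corners [[0.5871 0.0877 0.016 ]
 [0.4974 0.0959 0.016 ]]
station tray -0.1411320349457857 0.009506488185866073
```

Call:
arm_command(
  series=[
    [10, [-3, -6, 0], 0],
    [10, [-4, -14, 0], 0],
    [10, [-4, -24, 0], 0],
    [10, [-4, -34, 0], 0],
    [10, [-4, -44, 0], 0],
    [10, [-4, -52, 0], 0],
    [10, [-4, -58, 0], 0],
    [10, [-4, -60, 0], 0],
  ],
)

```text
t: 17.7
eef_pos: [0.5343, 0.0475, 0.0514]
tool_rot: [-0.0, 0.999, -0.046, -0.0]
contact_force: [0.5, -1.7, -5.6]
gripper_width: 0.16
```

```bash
python3 -c "
from path import *
conv([])
o=status.get_obs();print(o['torque'],o['tool_rot'])
cv2.imwrite('pics/w13.png',read_camera('wrist'))
s=read_camera('side');cv2.imwrite('pics/s13f.png',s);crop(s,190,190,320,320,5,'pics/s13.png')"
```

```text
now [0.5343 0.0475 0.0514] yaw -0.0915 t 17.7 F [ 0.5 -1.7 -5.6] w 0.16
[-8.79386940e-01 -3.72293639e-04 -5.09296246e-02] [-8.42248266e-06  9.98953790e-01 -4.57309571e-02 -6.92237160e-05]
```

View pics/s13.png

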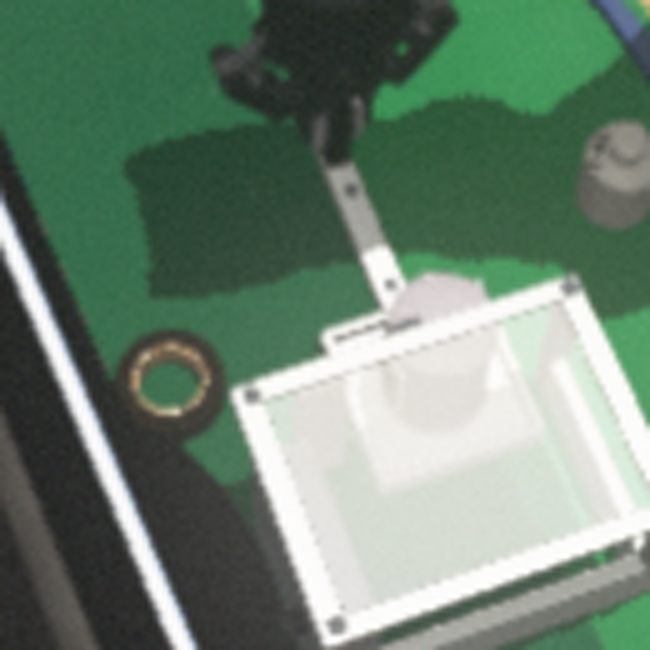

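View pics/w13.png

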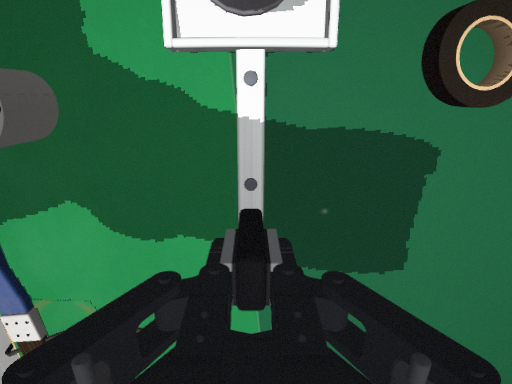

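Call:
arm_command(
  series=[
    [10, [0, -8, 0.2], 0],
    [10, [0, -18, 0.2], 0],
    [10, [0, -28, 0.2], 0],
    [10, [0, -38, 0.2], 0],
    [10, [0, -48, 0.2], 0],
    [10, [0, -58, 0.2], 0],
    [10, [0, -66, 0.2], 0],
    [10, [0, -70, 0.2], 0],
  ],
)

```text
t: 18.8
eef_pos: [0.5407, 0.1175, 0.0512]
tool_rot: [-0.0, 0.999, -0.046, -0.0]
contact_force: [-0.9, -1.2, -4.3]
gripper_width: 0.155
```

Call:
arm_command(
  series=[
    [10, [0, 0, 0], 0],
    [10, [0, 0, 0], 0],
  ],
)

```text
t: 19.05
eef_pos: [0.5407, 0.1171, 0.0512]
tool_rot: [-0.0, 0.999, -0.046, -0.0]
contact_force: [-0.3, 0.7, -6.4]
gripper_width: 0.156
```

```bash
python3 -c "
from path import *
conv([])
o=status.get_obs();print(o['torque'],o['tool_rot'])
cv2.imwrite('pics/w14.png',read_camera('wrist'))
s=read_camera('scene');cv2.imwrite('pics/c14f.png',s);crop(s,150,120,310,240,5,'pics/c14.png')
s=read_camera('side');cv2.imwrite('pics/s14f.png',s);crop(s,220,220,340,330,6,'pics/s14.png')"
```

```text
now [0.5407 0.1171 0.0512] yaw -0.0916 t 19.05 F [-0.3  0.7 -6.4] w 0.156
[-0.27040589 -0.03615959  0.00394984] [-2.31556609e-04  9.98950619e-01 -4.57996109e-02 -5.47721567e-05]
```

View pics/s14.png

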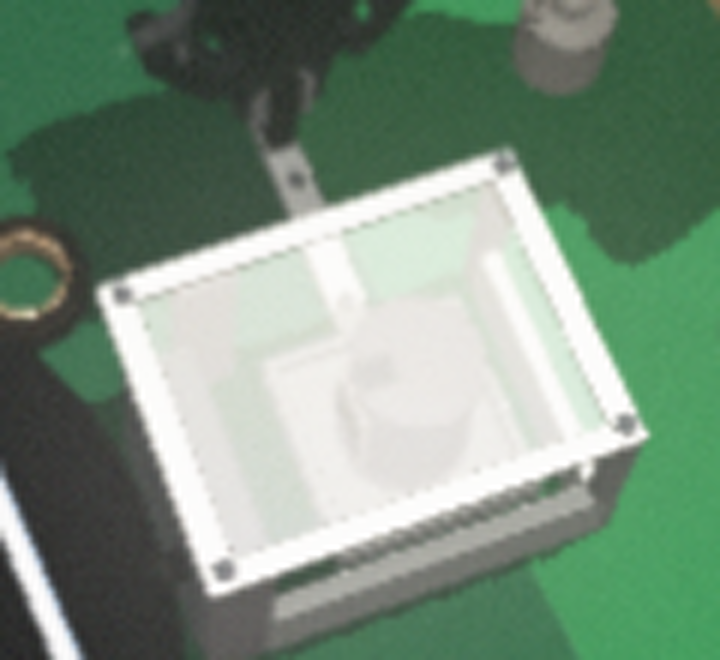

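View pics/c14.png

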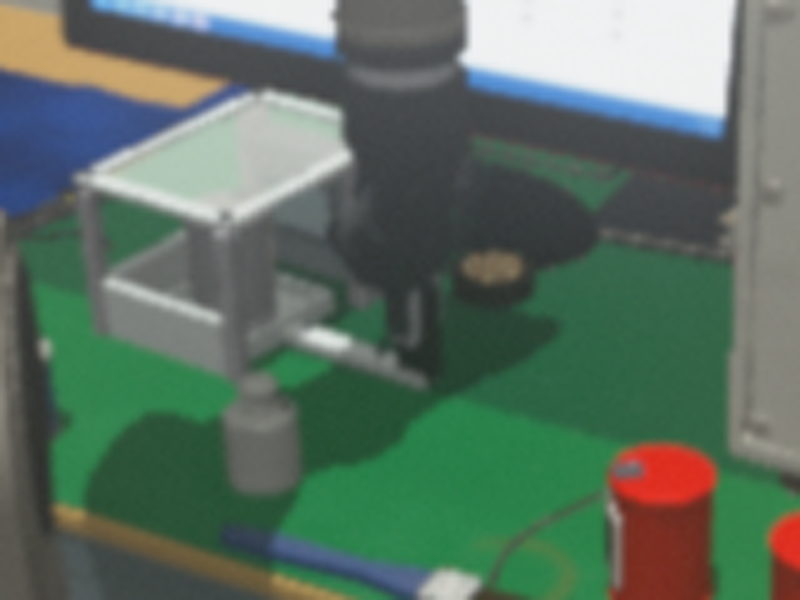

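View pics/w14.png

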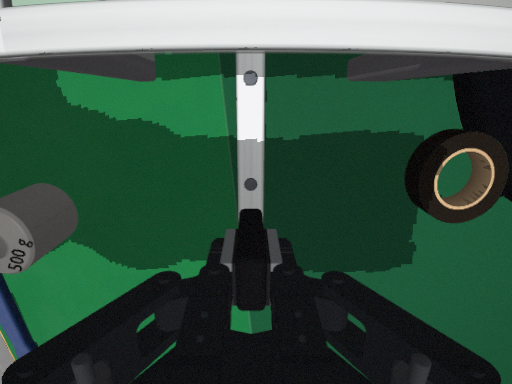

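```bash
python3 - <<'E'
from path import *
np.set_printoptions(precision=4,suppress=True)
W=cam('wrist'); im=cv2.imread('pics/w14.png'); crop(im,0,0,512,100,1.56,'pics/w14c.png')
o=status.get_obs()['eef_pos']
for z in (.104,.112):
  a=atz(W,(100,54),z);b=atz(W,(400,52),z)
  v=b-a; print(z,a,b,'yaw',np.arctan2(v[1],v[0])+np.pi/2); n=np.array([-v[1],v[0]])/np.hypot(v[0],v[1]); print('dist grip->edge',(a[:2]-o[:2])@n)
print(atz(W,(155,80),0),atz(W,(347,80),0))
print(-W['R'].T@W['t'])
E
```

```text
0.104 [0.5127 0.2087 0.104 ] [0.5838 0.2025 0.104 ] yaw 1.4840189919746591
dist grip->edge 0.08914121194154019
0.112 [0.5165 0.2071 0.112 ] [0.5798 0.2016 0.112 ] yaw 1.4840189919746591
dist grip->edge 0.08795775923978247
[0.4925 0.2106 0.    ] [0.6045 0.2002 0.    ]
[0.5475 0.1948 0.1767]
```

View pics/w14c.png

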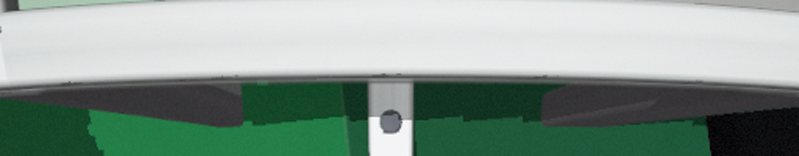

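Call:
arm_command(
  series=[
    [10, [0, -2, 0], 0],
    [10, [2, -3, 0], 0],
    [10, [7, -3, 0], 0],
    [10, [13, -3, 0], 0],
    [10, [19, -3, 0], 0],
    [10, [25, -3, 0], 0],
    [10, [29, -3, 0], 0],
    [10, [31, -3, 0], 0],
  ],
)

```text
t: 20.2
eef_pos: [0.5721, 0.1168, 0.0512]
tool_rot: [0.0, 0.999, -0.046, 0.0]
contact_force: [-0.9, -0.3, -6.0]
gripper_width: 0.158
```

Call:
arm_command(
  series=[
    [10, [0, 0, 0], 0],
    [10, [0, 0, 0], 0],
  ],
)

```text
t: 20.45
eef_pos: [0.572, 0.1169, 0.0513]
tool_rot: [-0.0, 0.999, -0.046, 0.0]
contact_force: [-1.0, -0.8, -5.0]
gripper_width: 0.155
```

```bash
python3 -c "
from path import *
conv([])
o=status.get_obs();print(o['torque'],o['tool_rot'])
W=cam('wrist');cv2.imwrite('pics/w15.png',read_camera('wrist'))
s=read_camera('side');cv2.imwrite('pics/s15f.png',s);crop(s,220,220,340,330,6,'pics/s15.png')"
```

```text
now [0.572  0.1169 0.0513] yaw -0.0923 t 20.45 F [-1.  -0.8 -5. ] w 0.155
[-0.48677362  0.09009323  0.10192383] [-8.48928901e-05  9.98934967e-01 -4.61398585e-02  1.93332024e-04]
```

View pics/s15.png

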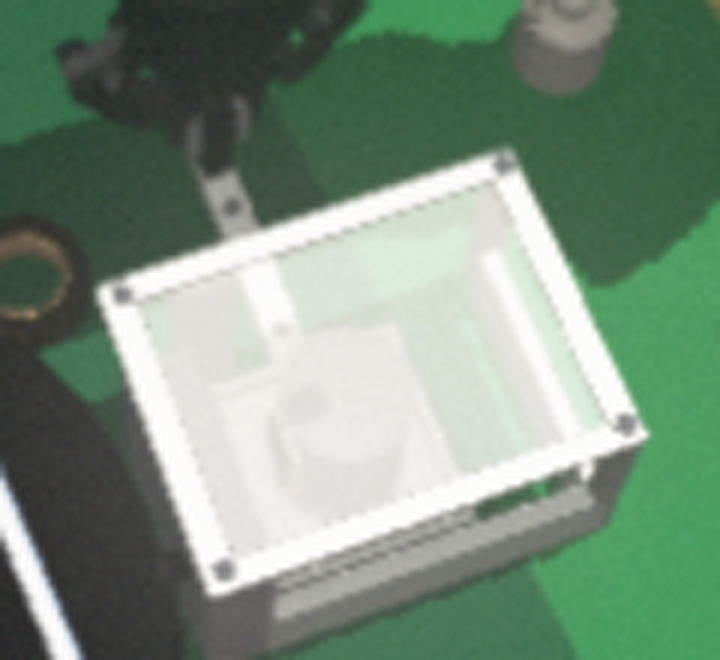

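View pics/w15.png

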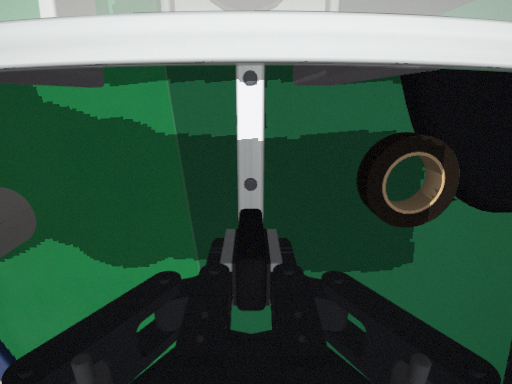

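Call:
arm_command(
  series=[
    [10, [0, -2, 0], 0],
    [10, [0, -4, 0], 0],
    [10, [0, -5, 0], 0],
    [10, [0, -6, 0], 0],
    [10, [0, -6, 0], 0],
  ],
)

```text
t: 21.18
eef_pos: [0.5726, 0.123, 0.0513]
tool_rot: [-0.0, 0.999, -0.046, 0.0]
contact_force: [0.1, -1.9, -5.4]
gripper_width: 0.156
```

Call:
arm_command(
  series=[
    [10, [0, -1, 0], 0],
    [10, [0, -2, 0], 0],
    [10, [0, -2, 0], 0],
  ],
)

```text
t: 21.55
eef_pos: [0.5727, 0.1246, 0.0512]
tool_rot: [0.0, 0.999, -0.046, 0.0]
contact_force: [0.3, -2.5, -5.3]
gripper_width: 0.16
```

Call:
arm_command(
  series=[
    [10, [0, -1, 0], 0],
    [10, [0, -1, 0], 0],
    [10, [0, -2, 0], 0],
    [10, [0, -2, 0], 0],
  ],
)

```text
t: 22.05
eef_pos: [0.5727, 0.1247, 0.0513]
tool_rot: [0.001, 0.999, -0.047, -0.0]
contact_force: [-0.4, -7.7, -2.7]
gripper_width: 0.155
```

Call:
arm_command(
  series=[
    [10, [1, 0, 0], 0],
    [10, [2, 0, 0], 0],
    [10, [3, 0, 0], 0],
    [10, [3, 0, 0], 0],
  ],
)

```text
t: 22.55
eef_pos: [0.5741, 0.1242, 0.0509]
tool_rot: [0.001, 0.999, -0.046, -0.002]
contact_force: [-4.4, -7.5, 0.1]
gripper_width: 0.156
```

Call:
arm_command(
  series=[
    [10, [1, 0, 0], 0],
    [10, [2, 0, 0], 0],
    [10, [2, 0, 0], 0],
    [10, [2, 0, 0], 0],
  ],
)

```text
t: 23.05
eef_pos: [0.5752, 0.1239, 0.0507]
tool_rot: [0.001, 0.999, -0.046, -0.003]
contact_force: [-6.5, -8.1, 0.2]
gripper_width: 0.153
```

```bash
python3 -c "
from path import *
conv([])
o=status.get_obs();print(o['torque'],o['tool_rot'])
W=cam('wrist');cv2.imwrite('pics/w16.png',read_camera('wrist'))
s=read_camera('side');cv2.imwrite('pics/s16f.png',s);crop(s,220,220,340,330,6,'pics/s16.png')"
```

```text
now [0.5752 0.1239 0.0507] yaw -0.0917 t 23.05 F [-6.5 -8.1  0.2] w 0.153
[-1.59636259  1.23354979  0.63341415] [ 0.00148356  0.99894394 -0.04584795 -0.0026024 ]
```

View pics/s16.png

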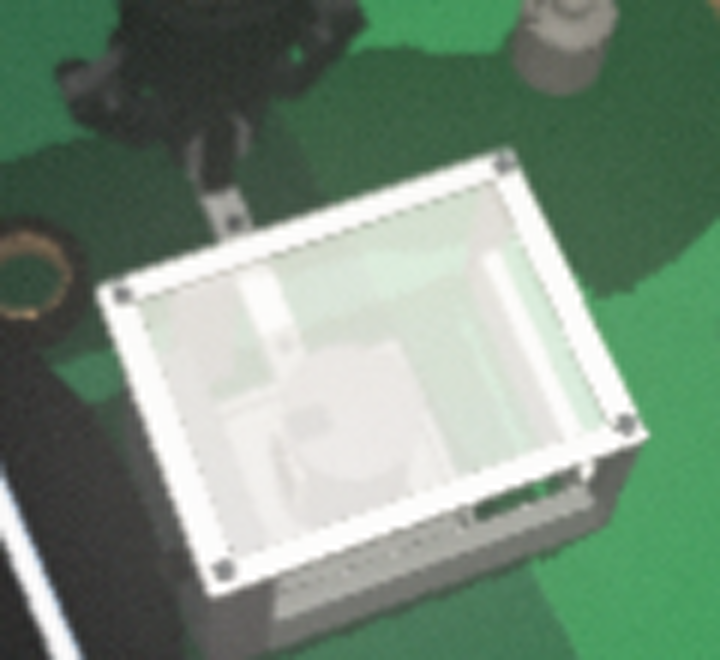

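View pics/w16.png

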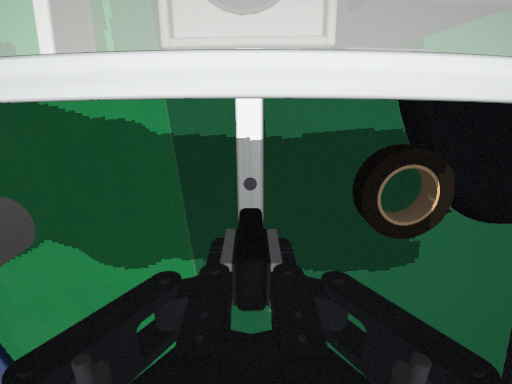

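Call:
arm_command(
  series=[
    [10, [1, 0, 0], 0],
    [10, [2, 0, 0], 0],
    [10, [3, 0, 0], 0],
    [10, [3, 0, 0], 0],
    [10, [3, 0, 0], 0],
  ],
)

```text
t: 23.78
eef_pos: [0.577, 0.1233, 0.0505]
tool_rot: [0.002, 0.999, -0.045, -0.004]
contact_force: [-9.8, -9.6, 3.3]
gripper_width: 0.157
```

```bash
python3 -c "
from path import *
conv([])
o=status.get_obs();print(o['torque'],o['tool_rot'])"
```

```text
now [0.577  0.1233 0.0505] yaw -0.0908 t 23.775 F [-9.8 -9.6  3.3] w 0.157
[-1.6540554   1.86330252  1.05542534] [ 0.00179586  0.99896099 -0.04536985 -0.00390994]
```

Call:
arm_command(
  series=[
    [10, [0, 1, -0.3], 0],
    [10, [0, 1.5, -0.3], 0],
    [10, [1, 1.5, -0.3], 0],
    [10, [2, 1.5, -0.3], 0],
    [10, [2, 1.5, -0.3], 0],
  ],
)

```text
t: 24.4
eef_pos: [0.5785, 0.1229, 0.0506]
tool_rot: [0.001, 0.999, -0.045, -0.004]
contact_force: [-10.6, -6.5, 1.2]
gripper_width: 0.156
```

```bash
python3 -c "
from path import *
conv([])
o=status.get_obs();print(o['torque'],o['tool_rot'])
W=cam('wrist');im=read_camera('wrist');cv2.imwrite('pics/w17.png',im);crop(im,140,0,400,110,3,'pics/w17c.png')
np.set_printoptions(precision=4,suppress=True)
ST[:2]+=[.0013,-.0015]
print('reader face rear/front top',proj(W,RT(ST,[(-.045,-.065,.092),(-.045,-.065,.016),(0,-.065,.016),(-.045,-.065,.0),(-.059,-.04,0),(-.059,-.04,.104)])))"
```

```text
now [0.5785 0.1229 0.0506] yaw -0.0892 t 24.4 F [-10.6  -6.5   1.2] w 0.156
[-1.20505333  2.05070675  1.28616886] [ 0.00130449  0.99899673 -0.04455568 -0.00431605]
reader face rear/front top [[413.7901  -5.9559]
 [335.5991  43.5443]
 [341.2838 -55.6181]
 [327.8799  48.5135]
 [283.0487  74.1929]
 [327.8303  39.969 ]]
```

View pics/w17c.png

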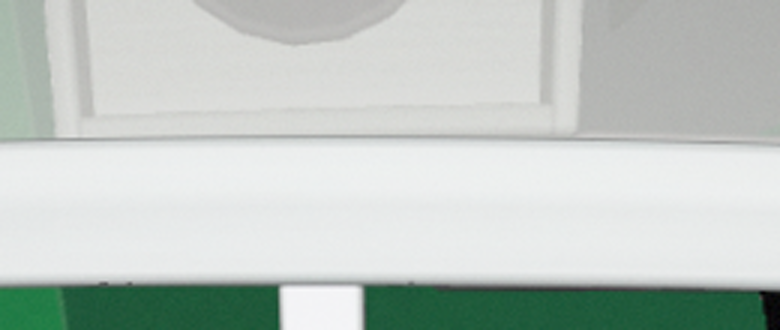

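Call:
arm_command(
  series=[
    [10, [-0.5, 0, 0], 0.015],
    [10, [-1, 0, 0], 0.03],
    [10, [-1, -1, 0], 0.035],
    [10, [-1, -2, 0], 0.035],
    [10, [-1, -2, 0], 0.035],
  ],
)

```text
t: 25.08
eef_pos: [0.5773, 0.124, 0.0505]
tool_rot: [0.002, 0.998, -0.062, -0.005]
contact_force: [-11.2, -8.9, 3.4]
gripper_width: 0.158
```

```bash
python3 -c "
from path import *
conv([])
o=status.get_obs();print(o['torque'],o['tool_rot'])
W=cam('wrist');im=read_camera('wrist');cv2.imwrite('pics/w18.png',im);crop(im,140,0,400,110,3,'pics/w18c.png')
"
```

```text
now [0.5773 0.124  0.0505] yaw -0.1239 t 25.075 F [-11.2  -8.9   3.4] w 0.158
[-1.60859968  2.23596082  1.48854774] [ 0.00200849  0.99806893 -0.06191097 -0.00462592]
```

View pics/w18c.png

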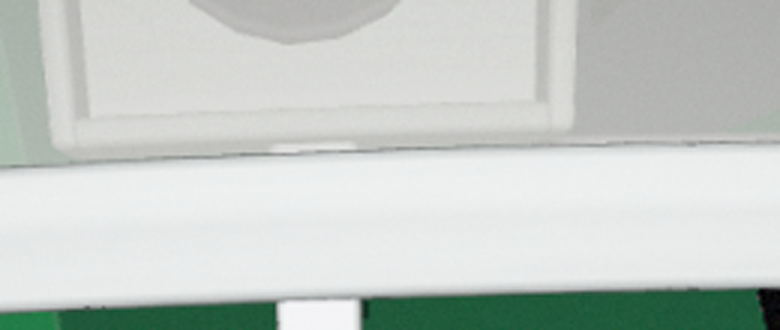

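Call:
arm_command(
  series=[
    [10, [-1, 0.5, 0], 0],
    [10, [-2, 1, 0], 0],
    [10, [-2.5, 1.5, 0], 0],
    [10, [-2.5, 1.5, 0], 0],
  ],
)

```text
t: 25.62
eef_pos: [0.5764, 0.124, 0.0508]
tool_rot: [0.001, 0.998, -0.062, -0.003]
contact_force: [-5.5, -6.5, -0.2]
gripper_width: 0.155
```

```bash
python3 -c "
from path import *
conv([])
o=status.get_obs();print(o['torque'],o['tool_rot'])
W=cam('wrist');im=read_camera('wrist');cv2.imwrite('pics/w19.png',im);crop(im,140,0,400,110,3,'pics/w19c.png')
"
```

```text
now [0.5764 0.124  0.0508] yaw -0.1237 t 25.625 F [-5.5 -6.5 -0.2] w 0.155
[-1.28290295  1.38154106  1.38925361] [ 0.00129669  0.99808242 -0.06182057 -0.00283177]
```

View pics/w19c.png

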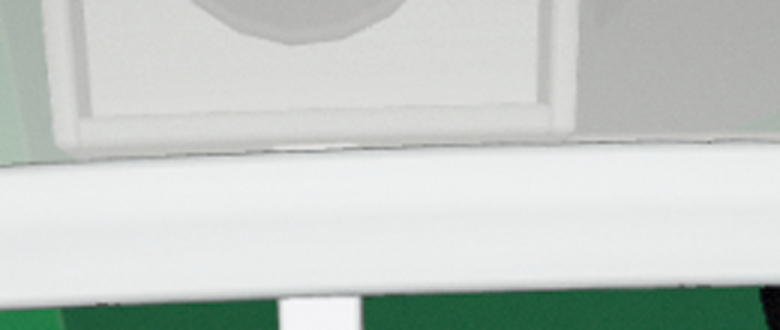

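```bash
python3 - <<'E'
from path import *
np.set_printoptions(precision=4,suppress=True)
W=cam('wrist'); im=cv2.imread('pics/w19.png'); crop(im,150,20,340,56,4.2,'pics/w19d.png')
g=cv2.cvtColor(im,cv2.COLOR_BGR2GRAY).astype(float)
def edge(c,r0,r1,sgn):
    col=g[:,c-1:c+2].mean(1); d=np.diff(col)*sgn; i=r0+np.argmax(d[r0:r1]); 
    w=np.maximum(d[i-1:i+2],0); return i+.5+((np.arange(-1,2)*w).sum()/w.sum())
def yaw(cols,r0,r1,sgn,z):
    P=np.array([atz(W,(c,edge(c,r0,r1,sgn)),z) for c in cols]); 
    k=np.polyfit(P[:,0],P[:,1],1); res=P[:,1]-np.polyval(k,P[:,0]); print('yaw',np.arctan(k[0])+np.pi/2,'res mm',np.abs(res).max()*1e3,[round(edge(c,r0,r1,sgn),1) for c in cols][::3])
print('roof lower edge');yaw(list(range(150,225,5))+list(range(270,380,5)),85,110,-1,.104)
print('roof upper edge');yaw(list(range(170,400,5)),44,62,1,.112)
print('tray inner rear');yaw(range(176,316,5),30,45,1,.016)
# neck edges -> axis
for sgn,a,b in((1,225,240),(-1,250,265)):
  P=[]
  for r in range(105,200,5):
    row=g[r-1:r+2].mean(0);d=np.diff(row)*sgn;i=a+np.argmax(d[a:b]);P.append(atz(W,(i+.5,r),.01))
  P=np.array(P);k=np.polyfit(P[:,1],P[:,0],1);print('neck yaw',np.pi/2-np.arctan(k[0]),np.abs(P[:,0]-np.polyval(k,P[:,1])).max()*1e3)
E
```

```text
roof lower edge
yaw 1.4791287741064476 res mm 0.09234146839387503 [np.float64(101.8), np.float64(101.4), np.float64(100.6), np.float64(100.2), np.float64(99.6), np.float64(97.2), np.float64(97.1), np.float64(96.5), np.float64(96.1), np.float64(95.6), np.float64(95.3), np.float64(95.1), np.float64(94.4)]
roof upper edge
yaw 1.4784576414061683 res mm 0.09173912282367525 [np.float64(54.3), np.float64(53.0), np.float64(52.5), np.float64(51.6), np.float64(50.8), np.float64(50.7), np.float64(49.7), np.float64(49.7), np.float64(48.8), np.float64(48.9), np.float64(48.7), np.float64(47.8), np.float64(47.9), np.float64(47.7), np.float64(47.7), np.float64(47.7)]
tray inner rear
yaw 1.4726498202790967 res mm 0.3192991670499523 [np.float64(40.6), np.float64(39.5), np.float64(39.1), np.float64(38.0), np.float64(38.0), np.float64(37.3), np.float64(37.5), np.float64(36.5), np.float64(36.8), np.float64(35.8)]
neck yaw 1.472935583146282 0.29265501764286217
neck yaw 1.4752067800429332 0.3161705425259731
```

View pics/w19d.png

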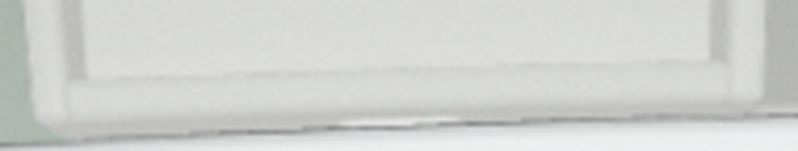

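Call:
arm_command(
  series=[
    [10, [1, -0.5, 0], -0.01],
    [10, [1.5, -0.5, 0], -0.012],
    [10, [1.5, -0.5, 0], -0.012],
    [10, [-0.5, 0.5, 0], -0.012],
    [10, [-1, 0.5, 0], -0.012],
    [10, [-1, 0.5, 0], -0.012],
  ],
)

```text
t: 26.42
eef_pos: [0.5761, 0.124, 0.051]
tool_rot: [0.001, 0.998, -0.056, -0.002]
contact_force: [-3.7, -4.6, -2.4]
gripper_width: 0.154
```

```bash
cat > yw.py <<'E'
from path import *
np.set_printoptions(precision=4,suppress=True)
def yaws(W,im,tray=True,dr=0,dc=0):
    g=cv2.cvtColor(im,cv2.COLOR_BGR2GRAY).astype(float)
    def edge(c,r0,r1,sgn):
        col=g[:,c-1:c+2].mean(1); d=np.diff(col)*sgn; i=r0+np.argmax(d[r0:r1]); w=np.maximum(d[i-1:i+2],0); return i+.5+((np.arange(-1,2)*w).sum()/w.sum())
    def yaw(cols,r0,r1,sgn,z,n):
        P=np.array([atz(W,(c,edge(c,r0,r1,sgn)),z) for c in cols]); k=np.polyfit(P[:,0],P[:,1],1); print(n,'yaw',round(np.arctan(k[0])+np.pi/2,4),'res',round(np.abs(P[:,1]-np.polyval(k,P[:,0])).max()*1e3,2)); return k
    k=yaw(list(range(150,225,5))+list(range(270,380,5)),85,110,-1,.104,'roof')
    t=yaw(range(176,316,5),30,45,1,.016,'tray')
    P=[[],[]]
    for j,(sgn,a,b) in enumerate(((1,225,240),(-1,250,265))):
        for r in range(112,200,5):
            row=g[r-1:r+2].mean(0);d=np.diff(row)*sgn;i=a+np.argmax(d[a:b]);P[j].append(atz(W,(i+.5,r),.01))
        q=np.array(P[j]);kk=np.polyfit(q[:,1],q[:,0],1);print('neck',round(np.pi/2-np.arctan(kk[0]),4))
    return k,t
E
python3 - <<'E'
from yw import *
conv([]);o=status.get_obs();print(o['torque'])
W=cam('wrist');im=read_camera('wrist');cv2.imwrite('pics/w20.png',im);yaws(W,im)
E
```

```text
now [0.5761 0.124  0.051 ] yaw -0.1127 t 26.425 F [-3.7 -4.6 -2.4] w 0.154
[-1.2079  0.9912  0.8838]
roof yaw 1.4789 res 0.08
tray yaw 1.4714 res 0.3
neck 1.4697
neck 1.4851
```

Call:
arm_command(
  series=[
    [16, [0, 0, 0], 0],
    [20, [0, 0, 0], 0],
    [28, [0, 0, 0], 0],
    [40, [0, 0, 0], 0],
    [45, [0, 0, 0], 0],
    [45, [0, 0, 0], 0],
  ],
)

```text
t: 27.22
eef_pos: [0.5781, 0.125, 0.0515]
tool_rot: [-0.0, 0.998, -0.058, 0.0]
contact_force: [-0.4, -0.3, 0.5]
gripper_width: 0.525
```

```bash
python3 - <<'E'
from yw import *
conv([]);o=status.get_obs();print(o['torque'])
W=cam('wrist');im=read_camera('wrist');cv2.imwrite('pics/w21.png',im);yaws(W,im)
E
```

```text
now [0.5781 0.125  0.0515] yaw -0.1151 t 27.225 F [-0.4 -0.3  0.5] w 0.525
[-0.0141 -0.0021 -0.0663]
roof yaw 1.4797 res 0.07
tray yaw 1.4825 res 0.31
neck 1.4808
neck 1.4839
```

View pics/w21.png

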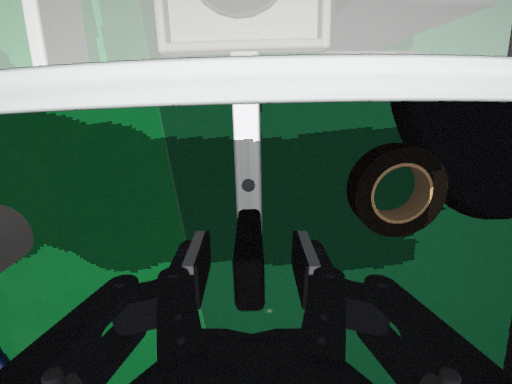

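Call:
arm_command(
  series=[
    [45, [0, 0, -20], 0],
    [45, [0, 0, -60], 0],
    [45, [0, 0, -110], 0],
    [45, [0, 0, -160], 0],
    [45, [0, -40, -200], 0],
    [45, [0, -40, -200], 0],
  ],
)

```text
t: 28.02
eef_pos: [0.5846, 0.1688, 0.2561]
tool_rot: [-0.003, 0.998, -0.055, 0.003]
contact_force: [0.0, 0.7, -1.0]
gripper_width: 0.53
```

```bash
python3 - <<'E'
from yw import *
conv([])
W=cam('wrist');import pickle;pickle.dump(W,open('w22.pkl','wb'))
im=read_camera('wrist');cv2.imwrite('pics/w22.png',im)
s=read_camera('side');cv2.imwrite('pics/s22f.png',s);crop(s,220,220,340,330,6,'pics/s22.png')
s=read_camera('scene');cv2.imwrite('pics/c22f.png',s);crop(s,150,130,280,220,6,'pics/c22.png')
E
```

```text
now [0.5846 0.1688 0.2561] yaw -0.1103 t 28.025 F [ 0.   0.7 -1. ] w 0.53
```

View pics/w22.png

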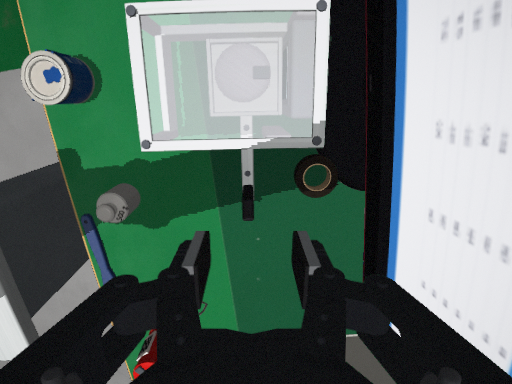

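View pics/s22.png

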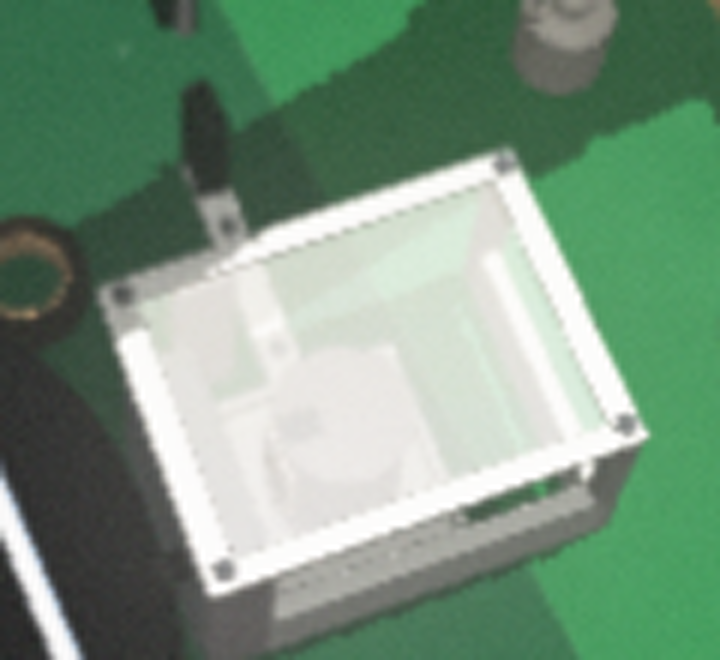

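View pics/c22.png

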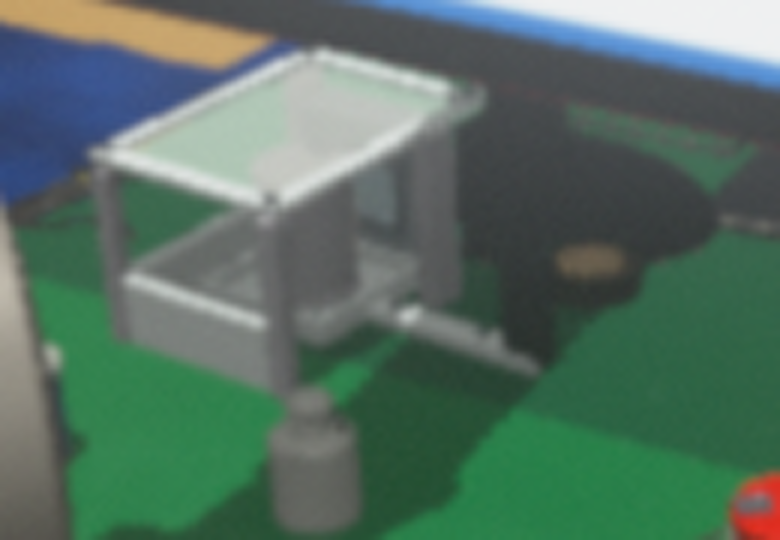

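```bash
python3 - <<'E'
from h import *
im=cv2.imread('pics/w22.png');c=im[0:160,120:340].astype(float)
c=np.clip((c-110)*1.8,0,255).astype(np.uint8)
cv2.imwrite('pics/w22c.png',cv2.resize(c,None,fx=3.6,fy=3.6,interpolation=cv2.INTER_CUBIC))
E
```

```text
(no output)
```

View pics/w22c.png

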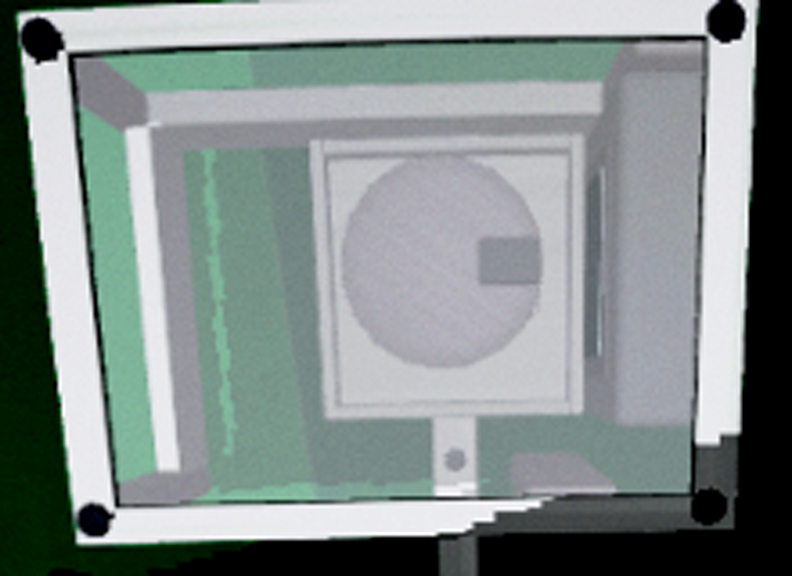

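```bash
python3 - <<'E'
from h import *
import pickle
np.set_printoptions(precision=4,suppress=True)
W=pickle.load(open('w22.pkl','rb'));k=lambda L:np.array(L)/3.6+[120,0]
T=.112
st,r=fit([(W,[(-.071,.078,T),(.057,.078,T),(-.071,-.095,T)],k([(77,545),(18,12),(733,528)]))],[.57,.275,1.48]);print('station',st,r.T)
Z=.016
c,r=fit([(W,[(.195,.045,Z),(.195,-.045,Z),(.105,-.045,Z),(.105,.045,Z)],k([(310,140),(583,134),(583,412),(327,417)]))],[.576,.124,1.48]);print('carrier',c,r.T)
q=RT(c,[(.15,0,0)])[0,:2]-st[:2];C,S=np.cos(st[2]),np.sin(st[2]);print('tray in station',C*q[0]+S*q[1],-S*q[0]+C*q[1],'dyaw deg',np.degrees(c[2]-st[2]))
a=atz(W,k((442,261)),.084);b=atz(W,k((540,261)),.087);print('tab dir rel station -y (deg)',np.degrees(np.arctan2(b[1]-a[1],b[0]-a[0])-(st[2]-np.pi/2)))
# rays of gaps: block base corner / stop base
print('reader face at z.016 px (crop)',(proj(W,RT(st,[(-.045,-.065,Z),(.045,-.065,Z),(.045,.02,Z)]))-[120,0])*3.6)
E
```

```text
station [0.569  0.2746 1.4837] [[ 0.6914 -0.4625 -0.1189]
 [ 0.3054 -0.5942  0.3248]]
carrier [0.5772 0.1227 1.4833] [[-0.5025  0.7494  0.4541 -0.696 ]
 [-0.4422 -0.7498  0.5677  0.9779]]
tray in station -0.0006238023860107148 -0.021462783597871272 dyaw deg -0.02583106579042431
tab dir rel station -y (deg) -1.8559946411462456
reader face at z.016 px (crop) [[580.4775 412.2272]
 [581.1307 129.2414]
 [318.8948 136.0333]]
```

```bash
python3 -c "
from h import *
o=status.get_obs();print(o['t'],o['contact_force'])
print(bot.hand_in())"
```

```text
28.175 [-0.30009792 -0.83068734 -0.36240649]
the job is handed in; nothing more can be done
None
```

I stood the canister in the tray with its label on the reader side. I then slid the carrier by its grip through the gate, under the roof and across behind the wide post until it pressed the end stop and the reader block. I let go and handed in at about 28 s.

**Last checks:**
- **Tray position:** from above it measures x -0.6 mm, y -21.5 mm in the station's frame, against 0 and -20. That is within the camera error. The carrier is square to the station within about 0.3°.
- **Contact:** both contacts were felt as forces before I released the grip, and no gap shows in the final picture.
- **Canister:** it looks upright, with its tab about 2° off the window direction.
- **Bystanders:** the check weight, tape and blue tin look undisturbed in the pictures; I did not re-measure them.

**What went wrong on the way:**
- **Wrong shift:** one mistaken shift moved the tray too far forward, probably lightly against the thin gate post (about 11 N). I backed it off.
- **Dragging carrier:** the next sideways slide had the carrier dragging, with up to 33 N vertical force and a slight tool tilt in the readings I took. I raised the tool slightly and it cleared.
- **Slight twist at the reader:** pressing the tray against the reader turned the carrier by about 1.4°. I squared it before releasing.

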